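# Refit the drive modules of the wheel balancer

## Task

Refit the balancer's open drive chassis: slide every loose drive module lying on the bench, bare end first, along the base of the chassis into a sprung edge clip of its own until it is fully home against the stop, square and centred in the clip, while the keeper rail is still pulled back. Then push the keeper rail up against the modules, turn the star knob back (anticlockwise) until it clicks at its stop, and then wind it clockwise until it is snug at its end. Leave the other things on the bench where they are.

Things in the scene. Friction and masses are not known exactly. Their poses are not given: they have to be found in the camera images.
- module0_mid (a point): drive module: bare aluminium plate 100 (x) x 64 (y) x 6 mm, under a dark finned block 50 (x) x 28 (y) x 50 mm; 200 to 330 g. This point: the block's centre, 31 mm above the plate's underside. +x points to the leading edge, on the long bare end, 65 mm from this point; the other end is 35 mm behind it. Take it by the block's 28 mm sides. May be absent
- module1_mid (a point): drive module: bare aluminium plate 100 (x) x 64 (y) x 6 mm, under a dark finned block 50 (x) x 28 (y) x 50 mm; 200 to 330 g. This point: the block's centre, 31 mm above the plate's underside. +x points to the leading edge, on the long bare end, 65 mm from this point; the other end is 35 mm behind it. Take it by the block's 28 mm sides. May be absent
- module2_mid (a point): drive module: bare aluminium plate 100 (x) x 64 (y) x 6 mm, under a dark finned block 50 (x) x 28 (y) x 50 mm; 200 to 330 g. This point: the block's centre, 31 mm above the plate's underside. +x points to the leading edge, on the long bare end, 65 mm from this point; the other end is 35 mm behind it. Take it by the block's 28 mm sides. May be absent
- clip0 (a point): left-hand (+y) sprung edge clip, first of three (85 mm apart). This point: where the middle of a seated plate's leading edge meets the foot of the stop wall, on the top of the chassis base, 12 mm above the bench. +x points the way the plate is pushed, z up
- clip1 (a point): middle sprung edge clip, second of three (85 mm apart). This point: where the middle of a seated plate's leading edge meets the foot of the stop wall, on the top of the chassis base, 12 mm above the bench. +x points the way the plate is pushed, z up
- clip2 (a point): right-hand sprung edge clip, third of three, nearest the knob (85 mm apart). This point: where the middle of a seated plate's leading edge meets the foot of the stop wall, on the top of the chassis base, 12 mm above the bench. +x points the way the plate is pushed, z up
- chassis: grey base plate 215 (x) x 340 (y) x 12 mm; origin on its underside 80 mm before the stops, +x as the clips'. Each clip's steel jaw is 50 mm wide and 30 mm high at most, over the last 37 mm before the stop: about 2 mm above the base at the stop, rising as a lead-in ramp to 9 mm. A 6 mm plate slid along the base lifts it; its faces are slick; pushing in takes 5 to 12 N. No side guides; set the plate down with its edge 40 to 50 mm short of the stop
- rail_grip (a point): centre of the black upright grip post, 16 (x) x 24 (y) x 45 mm, of the keeper rail; 53 mm above the bench, top at 75 mm; in line with the middle clip, axes as the clips'. The rail is an aluminium bar 18 mm high, 15 mm thick, across the robot's side of the base; its front face is 8 mm ahead of the post's centre, 165 mm from the stops when pulled right back
- rail (a joint): how far the keeper rail has been slid towards the clips, m: 0 to 0.012 at the start (pulled back), 0.065 when it touches the plates of modules that are fully home, 0.067 at its end. It slides straight along the clips' +x, needs about 3 N and stays where it is left
- knob_grip (a point): centre of the four-lobed black star knob, on its upright axis, at the right-hand end of the chassis; 53 mm above the bench. The knob is 22 mm high; 46 mm across opposite lobe tips, about 38 mm across when gripped with the fingers in the hollows between lobes. The axes turn with the knob: lobes point along +-x and +-y
- knob (a joint): turn of the star knob, rad, growing clockwise seen from above. Starts between 0.1 and 0.5; turned back (anticlockwise) it clicks at its stop at -0.75; wound clockwise it is snug at its end at 2.6. Turns stiffly (0.06 N m) and stays where it is left
- grease_tin: a small closed steel tin, 44 mm across and 40 mm high; origin under its centre; stands near the modules, leave it alone
- screwdriver: a screwdriver lying on the bench; leave it alone
- wrench: a wrench lying on the bench; leave it alone
- hub_cone: a steel ring 90 mm across, 45 mm high, on the bench; origin under its centre; leave it alone
There are look-alikes about, which are no part of the job. What is shaped like the part that bears module1_mid but pink or yellow is not meant.

How it is judged:
On the way, in this order (a step that is already met when the one before it is completed fails the run):
1. every module is home in a clip, the keeper rail still pulled back (((x of module0_mid in the frame of clip0 between -0.0695 and -0.0605 m and y of module0_mid in the frame of clip0 between -0.012 and 0.012 m and z of module0_mid in the frame of clip0 between 0.027 and 0.035 m and angle between the x axis of module0_mid and the x axis of clip0, either way round below 0.09 rad and angle between module0_mid's own z axis and vertical below 0.09 rad) or (x of module0_mid in the frame of clip1 between -0.0695 and -0.0605 m and y of module0_mid in the frame of clip1 between -0.012 and 0.012 m and z of module0_mid in the frame of clip1 between 0.027 and 0.035 m and angle between the x axis of module0_mid and the x axis of clip1, either way round below 0.09 rad and angle between module0_mid's own z axis and vertical below 0.09 rad) or (x of module0_mid in the frame of clip2 between -0.0695 and -0.0605 m and y of module0_mid in the frame of clip2 between -0.012 and 0.012 m and z of module0_mid in the frame of clip2 between 0.027 and 0.035 m and angle between the x axis of module0_mid and the x axis of clip2, either way round below 0.09 rad and angle between module0_mid's own z axis and vertical below 0.09 rad)) and ((x of module1_mid in the frame of clip0 between -0.0695 and -0.0605 m and y of module1_mid in the frame of clip0 between -0.012 and 0.012 m and z of module1_mid in the frame of clip0 between 0.027 and 0.035 m and angle between the x axis of module1_mid and the x axis of clip0, either way round below 0.09 rad and angle between module1_mid's own z axis and vertical below 0.09 rad) or (x of module1_mid in the frame of clip1 between -0.0695 and -0.0605 m and y of module1_mid in the frame of clip1 between -0.012 and 0.012 m and z of module1_mid in the frame of clip1 between 0.027 and 0.035 m and angle between the x axis of module1_mid and the x axis of clip1, either way round below 0.09 rad and angle between module1_mid's own z axis and vertical below 0.09 rad) or (x of module1_mid in the frame of clip2 between -0.0695 and -0.0605 m and y of module1_mid in the frame of clip2 between -0.012 and 0.012 m and z of module1_mid in the frame of clip2 between 0.027 and 0.035 m and angle between the x axis of module1_mid and the x axis of clip2, either way round below 0.09 rad and angle between module1_mid's own z axis and vertical below 0.09 rad)) and ((x of module2_mid in the frame of clip0 between -0.0695 and -0.0605 m and y of module2_mid in the frame of clip0 between -0.012 and 0.012 m and z of module2_mid in the frame of clip0 between 0.027 and 0.035 m and angle between the x axis of module2_mid and the x axis of clip0, either way round below 0.09 rad and angle between module2_mid's own z axis and vertical below 0.09 rad) or (x of module2_mid in the frame of clip1 between -0.0695 and -0.0605 m and y of module2_mid in the frame of clip1 between -0.012 and 0.012 m and z of module2_mid in the frame of clip1 between 0.027 and 0.035 m and angle between the x axis of module2_mid and the x axis of clip1, either way round below 0.09 rad and angle between module2_mid's own z axis and vertical below 0.09 rad) or (x of module2_mid in the frame of clip2 between -0.0695 and -0.0605 m and y of module2_mid in the frame of clip2 between -0.012 and 0.012 m and z of module2_mid in the frame of clip2 between 0.027 and 0.035 m and angle between the x axis of module2_mid and the x axis of clip2, either way round below 0.09 rad and angle between module2_mid's own z axis and vertical below 0.09 rad)) and value of joint rail below 0.03 m), for 0.2 s.
2. the keeper rail is up against the modules (value of joint rail above 0.058 m), for 0.2 s.
3. the star knob is turned back to its click (value of joint knob below -0.62 rad), for 0.1 s.
4. the star knob is wound on until snug (value of joint knob above 2.35 rad), for 0.2 s.
At the end, for the whole second after the job is handed in: every module present lies flat in one of the clips with its leading edge within 4.5 mm of the stop, within 12 mm of the clip's middle and 5 degrees of square; the keeper rail is within 7 mm of the modules (joint over 0.058 m); the knob is wound past 2.35 rad; all at rest (((x of module0_mid in the frame of clip0 between -0.0695 and -0.0605 m and y of module0_mid in the frame of clip0 between -0.012 and 0.012 m and z of module0_mid in the frame of clip0 between 0.027 and 0.035 m and angle between the x axis of module0_mid and the x axis of clip0, either way round below 0.09 rad and angle between module0_mid's own z axis and vertical below 0.09 rad) or (x of module0_mid in the frame of clip1 between -0.0695 and -0.0605 m and y of module0_mid in the frame of clip1 between -0.012 and 0.012 m and z of module0_mid in the frame of clip1 between 0.027 and 0.035 m and angle between the x axis of module0_mid and the x axis of clip1, either way round below 0.09 rad and angle between module0_mid's own z axis and vertical below 0.09 rad) or (x of module0_mid in the frame of clip2 between -0.0695 and -0.0605 m and y of module0_mid in the frame of clip2 between -0.012 and 0.012 m and z of module0_mid in the frame of clip2 between 0.027 and 0.035 m and angle between the x axis of module0_mid and the x axis of clip2, either way round below 0.09 rad and angle between module0_mid's own z axis and vertical below 0.09 rad)) and ((x of module1_mid in the frame of clip0 between -0.0695 and -0.0605 m and y of module1_mid in the frame of clip0 between -0.012 and 0.012 m and z of module1_mid in the frame of clip0 between 0.027 and 0.035 m and angle between the x axis of module1_mid and the x axis of clip0, either way round below 0.09 rad and angle between module1_mid's own z axis and vertical below 0.09 rad) or (x of module1_mid in the frame of clip1 between -0.0695 and -0.0605 m and y of module1_mid in the frame of clip1 between -0.012 and 0.012 m and z of module1_mid in the frame of clip1 between 0.027 and 0.035 m and angle between the x axis of module1_mid and the x axis of clip1, either way round below 0.09 rad and angle between module1_mid's own z axis and vertical below 0.09 rad) or (x of module1_mid in the frame of clip2 between -0.0695 and -0.0605 m and y of module1_mid in the frame of clip2 between -0.012 and 0.012 m and z of module1_mid in the frame of clip2 between 0.027 and 0.035 m and angle between the x axis of module1_mid and the x axis of clip2, either way round below 0.09 rad and angle between module1_mid's own z axis and vertical below 0.09 rad)) and ((x of module2_mid in the frame of clip0 between -0.0695 and -0.0605 m and y of module2_mid in the frame of clip0 between -0.012 and 0.012 m and z of module2_mid in the frame of clip0 between 0.027 and 0.035 m and angle between the x axis of module2_mid and the x axis of clip0, either way round below 0.09 rad and angle between module2_mid's own z axis and vertical below 0.09 rad) or (x of module2_mid in the frame of clip1 between -0.0695 and -0.0605 m and y of module2_mid in the frame of clip1 between -0.012 and 0.012 m and z of module2_mid in the frame of clip1 between 0.027 and 0.035 m and angle between the x axis of module2_mid and the x axis of clip1, either way round below 0.09 rad and angle between module2_mid's own z axis and vertical below 0.09 rad) or (x of module2_mid in the frame of clip2 between -0.0695 and -0.0605 m and y of module2_mid in the frame of clip2 between -0.012 and 0.012 m and z of module2_mid in the frame of clip2 between 0.027 and 0.035 m and angle between the x axis of module2_mid and the x axis of clip2, either way round below 0.09 rad and angle between module2_mid's own z axis and vertical below 0.09 rad)) and value of joint rail above 0.058 m and value of joint knob above 2.35 rad and linear speed of each of module0, module1, module2 below 0.03 m/s); the robot touches nothing.
It fails at once if the grease tin is pushed more than 6 cm away (distance of grease_tin from where it was at the start of the episode above 0.06 m).
It fails at once if the screwdriver is pushed more than 6 cm away (distance of screwdriver from where it was at the start of the episode above 0.06 m).
It fails at once if the wrench is pushed more than 6 cm away (distance of wrench from where it was at the start of the episode above 0.06 m).
It fails at once if the hub cone is pushed more than 6 cm away (distance of hub_cone from where it was at the start of the episode above 0.06 m).
Of module0, module1, module2 only 2 to 3 are there at a start; the rules pass over those that are not, and their reading is None.
At some moment in a run one of module0, module1, module2 may be knocked a few centimetres aside while the robot is not near it.
Once in a run the grip may slacken for a moment while it holds something.
It also fails if it takes over 210 s, if anything falls off the work surface, if the arm or the gripper's body presses on something with over 40 N, if the wrist force passes 120 N, or if a joint passes its speed limit or range.

## Robot

A 7-joint arm with a two-finger parallel gripper is mounted at the origin on the work surface. World frame = base frame: x ahead of the robot, y to its left, z up, the work surface at z = 0. Lengths are in m, angles in rad, forces in N, time in s.
With the tool pointing down it reaches from about 0.425 to 0.925 m from the base axis. Payload 6.8 kg.
Tool frame: the origin (TCP) lies at the very end of the fingers, on their centre line; the grasp point (between the pads) lies grip_point_offset behind it (grip_point_offset is the distance from the TCP to the grasp point, in m); z points along the fingers, y is the line along which they close (so a half turn about z gives the same grasp; the last joint's range is limited). The gripper opens to 88 mm and grips with 3 to 60 N. Pads are 20 mm wide; open, the fingers measure 115 mm over their backs; the gripper's body (75 mm by 178 mm) begins 61 mm behind the grasp point.
Start: joints at [1.094, 0.477, 0.022, 1.555, -0.011, 1.109, -0.083], TCP at [0.243, -0.63, 0.223] pointing down, gripper open.
Joint ranges: [-2.96, 2.96], [-0.34, 2.1], [-1.41, 1.46], [0.24, 2.44], [-1.37, 4.51], [0.17, 1.92], [-2.96, 2.96]. Speed limits (rad/s): [2.39, 2.39, 3.14, 3.14, 3.14, 3.14, 3.14].

## Interface

Orientations are given as [roll, pitch, yaw] about the fixed x, y, z axes, in that order (R = Rz(yaw) Ry(pitch) Rx(roll)).
In Python, from bench import * gives the robot as it stands.
- The arm moves only by the tool servo_tool, never from a script. Its argument "targets" is a list of rows, each a list of 7 numbers: the shift along the tool's x, y, z in m, then the turn, a rotation vector about the tool's x, y, z in rad, then the closure, from 0 (fully open) to 1 (shut). In form: [[dx, dy, dz, wx, wy, wz, claw], ...]. A call has 1 to 12 rows; each row shifts and turns the commanded pose from where the row before left it, along the tool's axes as they then stand; what a row does not reach is not made up. A row lasts 1/12 s, in which the tool goes at most 41.7 mm and 7.16 degrees, less where a joint would pass 70% of its speed; a pose out of reach is approached as far as the arm can. A call is refused whole if a number of a shift passes 0.0417 or a number of a turn 0.125, either way. A call with a gripper value outside its range is refused whole. The fingers move at their own pace and stop on an object; "squeeze" is the grip in N (left out, the last holds). Time passes only in rows, so rows that do not move let the fingers close. It gives the time, the measured TCP pose, the force, the opening and the grip force at its end, in the units of the state.
- get_obs(): the state, without advancing time (a new reading comes with each control period).
- grab_frame(name): name is "scene" or "top" or "wrist"; returns a dict with "img" (480x640x3 uint8, red, green, blue), "K" (3x3 intrinsics, pixels), "D" ([k1, k2, p1, p2, k3] as OpenCV has them; the pictures are not rectified), "R" (3x3) and "t" (3): a world point X has camera coordinates R X + t; the wrist camera has in their place "hand_eye" (4x4, takes a point from camera to tool coordinates, whose origin is the TCP and whose axes are the flange's). Camera axes: x right, y down, z forward; pixel columns grow to the right and rows downward; lengths in m; the calibration is good to about 2 mm. A picture is of the moment at which its call begins: read the wrist's pose just before it. There is no depth.
- hand_in(): hands the job in; it is judged then, once.
The state is a dict: "time": time; "joints": joint angles; "qd": joint speeds; "effort": joint torques, N m; "tcp_pos": TCP position; "orientation": TCP orientation; "wrist_force": force on the tool from outside, world axes, zero at the start; "wrist_torque": the same for the moment, N m; "grip_width": finger opening in m; "grip_force": force on a finger pad.
Only numpy, scipy, OpenCV 4.12 (cv2) and the standard library are available. Lean on these libraries where they do the work, as an engineer would, in place of code of your own. Each camera call takes 0.05 s, during which the arm holds its last target. There are 200 camera calls.

## Working session

There is one attempt and no reset: what is moved stays moved. The work goes in short steps, Python scripts to look and compute and a tool call to move; the robot and the scene stay as the last step left them, time stands still between calls to the robot, and variables do not carry over. Pictures are saved under pics/ and viewed, at most 14 in all, crops included, and the job is handed in when it is done.

Besides the shell and the picture viewer there is one more tool, called after ">>>" as name(argument=value, ...), one argument or row to a line, values as JSON. servo_tool: Moves the arm, as the interface text tells. Its arguments: {"type":"object","properties":{"targets":{"type":"array"},"squeeze":{"type":"number"}},"required":["targets"]}

```bash
ls; mkdir -p pics; python3 - <<'E'
from bench import *
import cv2
o=get_obs();print({k:o[k] for k in('time','tcp_pos','orientation','grip_width')}, [k for k in o])
for n in('top','scene'):
    f=grab_frame(n);cv2.imwrite(f'pics/{n}0.png',f['img'][:,:,::-1]);print(n,f['K'],f['D'],f['R'],f['t'])
print(grab_frame('wrist')['hand_eye'], globals().get('grip_point_offset'), o.get('grip_point_offset'))
E
```

```text
pics
{'time': 0.0, 'tcp_pos': array([ 0.24307966, -0.62908343,  0.22168761]), 'orientation': array([-3.13979628e+00,  1.40539494e-04,  3.68780960e-01]), 'grip_width': 0.08784720115430421} ['time', 'joints', 'qd', 'effort', 'tcp_pos', 'orientation', 'wrist_force', 'wrist_torque', 'grip_force', 'grip_width']
top [[571.8398999    0.         318.46028749]
 [  0.         571.8398999  238.54339511]
 [  0.           0.           1.        ]] [-0.01973913  0.          0.          0.          0.        ] [[ 0.05314849 -0.99856001  0.00729061]
 [-0.97509248 -0.05347105 -0.21525684]
 [ 0.21533671  0.00433156 -0.97653026]] [-0.00285524  0.55813387  1.66072549]
scene [[489.65006316   0.         328.4193986 ]
 [  0.         489.65006316 243.61761522]
 [  0.           0.           1.        ]] [0.02188515 0.         0.         0.         0.        ] [[ 0.43347904  0.90106992 -0.01299684]
 [ 0.58817353 -0.29382144 -0.75347253]
 [-0.68275018  0.31897015 -0.65735092]] [-0.25798619 -0.25464258  1.58529755]
[[ 2.22846620e-04 -9.62781027e-01 -2.70282528e-01  7.53456815e-02]
 [ 9.99999963e-01  2.57550860e-04 -9.29341263e-05 -3.08393021e-05]
 [ 1.59086711e-04 -2.70282497e-01  9.62781048e-01 -1.62552641e-01]
 [ 0.00000000e+00  0.00000000e+00  0.00000000e+00  1.00000000e+00]] 0.0187 None
```

View pics/top0.png

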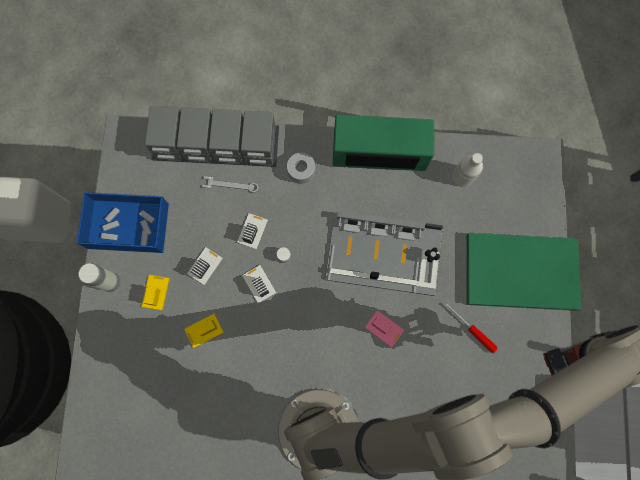

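View pics/scene0.png

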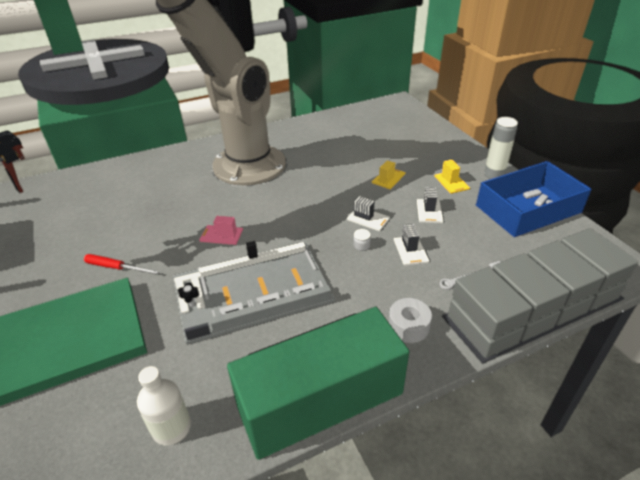

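The top view shows three black-and-white modules at (252,231), (205,265) and (260,282). They fit the description: aluminium plate with a dark finned block. The yellow ones at (155,292) and (204,330) and the pink one at (385,328) are look-alikes. The chassis is around (385,255) with the knob at (432,254), the tin is at (284,255), the ring at (301,168), the wrench at (230,185) and the screwdriver at (470,328). I'll confirm with enlarged crops.

```bash
cat > h.py <<'E'
from bench import *
import cv2, numpy as np
from scipy.spatial.transform import Rotation as Rn
def crop(img,x0,y0,x1,y1,s,name):
    c=cv2.resize(img[y0:y1,x0:x1,::-1],None,fx=s,fy=s,interpolation=cv2.INTER_CUBIC);cv2.imwrite(f'pics/{name}.png',c)
def cam(f):
    """R,t world->cam"""
    if 'R' in f: return f['R'],f['t']
    o=get_obs();T=np.eye(4);T[:3,:3]=Rn.from_euler('xyz',o['orientation']).as_matrix();T[:3,3]=o['tcp_pos']
    W=np.linalg.inv(T@f['hand_eye']);return W[:3,:3],W[:3,3]
def w(f,px,z,Rt=None):
    R,t=Rt or cam(f)
    u=cv2.undistortPoints(np.array([[px]],float),f['K'],f['D'])[0,0]
    d=R.T@np.array([u[0],u[1],1]);c=-R.T@t
    return c+d*(z-c[2])/d[2]
def proj(f,X,Rt=None):
    R,t=Rt or cam(f)
    return cv2.projectPoints(np.array(X,float).reshape(-1,3),cv2.Rodrigues(R)[0],t,f['K'],f['D'])[0][:,0]
def corners(f,P,z,off=(0,0),s=1):
    return np.array([w(f,(off[0]+p[0]/s,off[1]+p[1]/s),z) for p in P])
E
python3 - <<'E'
from h import *
f=grab_frame('top');crop(f['img'],180,200,300,310,5,'mods');crop(f['img'],320,205,450,305,6,'chas')
E
```

```text
(no output)
```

View pics/mods.png

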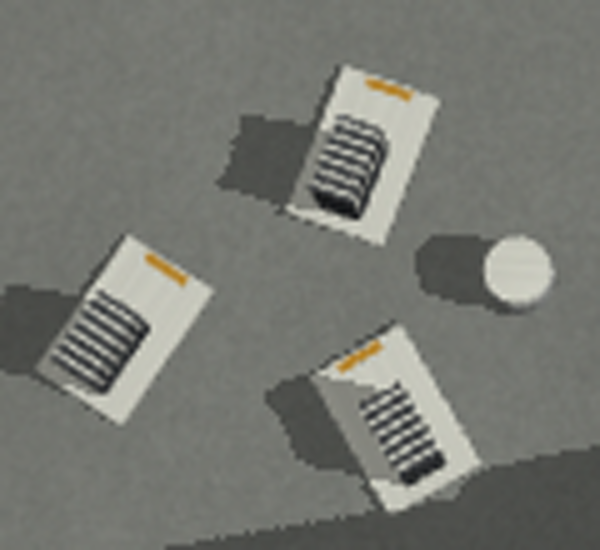

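View pics/chas.png

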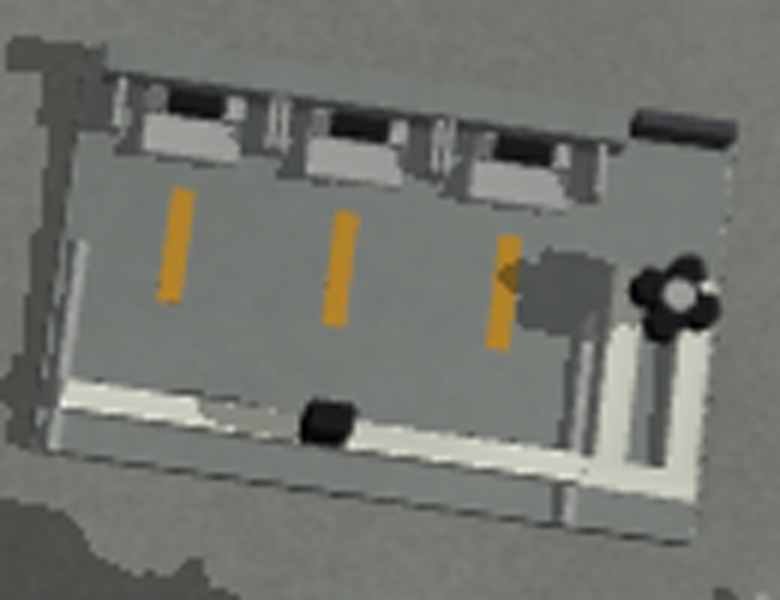

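The modules crop confirms three aluminium and black modules, each with an orange mark at its leading end. Plate corners in crop pixels (5x):
- **A:** (344,66), (440,100), (384,244), (288,209)
- **B:** (127,235), (214,291), (124,425), (37,372)
- **C:** (313,374), (402,323), (482,465), (392,513)

The chassis crop shows orange centre marks at (178,245), (341,270) and (504,293). The base's front edge runs from (50,452) to (690,543), the knob is at (679,294) and the post at (328,420).

```bash
python3 - <<'E'
from h import *
f=grab_frame('top')
M={'A':[(344,66),(440,100),(384,244),(288,209)],'B':[(127,235),(214,291),(124,425),(37,372)],'C':[(313,374),(402,323),(482,465),(392,513)]}
for k,P in M.items():
    c=corners(f,P,.006,(180,200),5)[:,:2]
    # fit rigid rectangle, order: lead-left? lead pts 0,1 ; rear 2,3
    m=np.array([[65,32],[65,-32],[-35,-32],[-35,32]])/1000
    mc=m-m.mean(0);cc=c-c.mean(0)
    th=np.arctan2((mc[:,0]*cc[:,1]-mc[:,1]*cc[:,0]).sum(),(mc*cc).sum())
    R=np.array([[np.cos(th),-np.sin(th)],[np.sin(th),np.cos(th)]])
    t=c.mean(0)-R@m.mean(0);print(k,'mid',t.round(4),'yaw',th.round(4),'res',np.abs(cc-mc@R.T).max().round(4))
    print(' blocktop proj',(proj(f,[[*t,.056]])[0]-[180,200])*5)
c=lambda P,z:corners(f,P,z,(320,205),6)[:,:2]
e=c([(50,452),(690,543)],.012);print('front edge',e, np.linalg.norm(e[1]-e[0]))
d=e[0]-e[1];th=np.arctan2(d[1],d[0])-np.pi/2;print('th edge',th)
mk=c([(185,188),(170,302),(347,212),(335,327),(510,236),(498,350)],.012)
for i in (0,2,4):
    v=mk[i]-mk[i+1];print('mark',mk[i],mk[i+1],np.arctan2(v[1],v[0]))
mid=[(mk[i]+mk[i+1])/2 for i in(0,2,4)];d=mid[0]-mid[2];print('th marks',np.arctan2(d[1],d[0])-np.pi/2,np.linalg.norm(d))
x=np.array([np.cos(th),np.sin(th)]);y=np.array([-x[1],x[0]])
fe=e.mean(0)@x
for m in mid: print('clip', (fe+.1875)*x+(m@y)*y)
print('post',c([(330,409)],.075),'front face rail',c([(64,380),(585,455)],.030)@x-fe-.1875)
print('knob',c([(679,294)],.064))
E
```

```text
A mid [0.5685 0.2373] yaw -0.2903 res 0.0014
 blocktop proj [346.50170429 158.16974072]
B mid [0.4508 0.3779] yaw -0.4973 res 0.0012
 blocktop proj [ 95.97801243 337.37021359]
C mid [0.4062 0.1918] yaw 0.5779 res 0.0015
 blocktop proj [401.4300796  428.45870607]
front edge [[ 0.43957113 -0.00952661]
 [ 0.41063857 -0.33557531]] 0.32732987549933595
th edge -0.08850510720807203
mark [ 0.58074418 -0.07242837] [ 0.52040346 -0.06719582] -0.08650036525946446
mark [ 0.57263766 -0.15654344] [ 0.51198132 -0.15225673] -0.07055469138502429
mark [ 0.56457589 -0.24102412] [ 0.50455521 -0.23611059] -0.08168176008522887
th marks -0.09457782893087763 0.16951283855186722
clip [ 0.62189673 -0.07614107]
clip [ 0.61438472 -0.16079582]
clip [ 0.60691383 -0.24498732]
post [[ 0.45907621 -0.14483423]] front face rail [-0.15282203 -0.15338478]
knob [[ 0.52825408 -0.31818172]]
```

```bash
cat >> h.py <<'E'
def plan(x,y,z,yaw):
    o=get_obs();p=np.array(o['tcp_pos']);yw=o['orientation'][2]
    d=np.array([x,y,z])-p;dy=(yaw-yw+np.pi/2)%np.pi-np.pi/2;n=yw+dy
    print('t%.1f'%o['time'],'tcp',p.round(4),'rpy',np.round(o['orientation'],4),'F',np.round(o['wrist_force'],1),'gw',round(o['grip_width'],4),'gf',round(o['grip_force'],1))
    print('wz total %.3f'%-dy,'then dx %.4f dy %.4f dz %.4f'%(d[0]*np.cos(n)+d[1]*np.sin(n),d[0]*np.sin(n)-d[1]*np.cos(n),-d[2]),'| before-turn dx %.4f dy %.4f'%(d[0]*np.cos(yw)+d[1]*np.sin(yw),d[0]*np.sin(yw)-d[1]*np.cos(yw)))
E
```

>>> servo_tool(
  targets=[
    [0,0,0,0,0,0.11,0.3],
    [0,0,0,0,0,0.11,0.3],
    [0,0,0,0,0,0.11,0.3],
    [0,0,0,0,0,0.11,0.3],
    [0,0,0,0,0,0.11,0.3],
    [0,0,0,0,0,0.109,0.3],
    [0.003,-0.04,0,0,0,0,0.3],
    [0.003,-0.04,0,0,0,0,0.3],
    [0.003,-0.04,0,0,0,0,0.3],
    [0.003,-0.04,0,0,0,0,0.3],
    [0.003,-0.04,0,0,0,0,0.3],
    [0.003,-0.04,0,0,0,0,0.3],
  ],
)

```text
time: 1.25
tcp_pos: [0.3296, -0.4029, 0.2227]
orientation: [3.141, -0.0, -0.29]
wrist_force: [0.8, 0.1, -0.4]
grip_width: 0.0611
grip_force: 0.0
```

>>> servo_tool(
  targets=[
    [0.003,-0.04,0,0,0,0,0.3],
    [0.003,-0.04,0,0,0,0,0.3],
    [0.003,-0.04,0,0,0,0,0.3],
    [0.003,-0.04,0,0,0,0,0.3],
    [0.003,-0.04,0,0,0,0,0.3],
    [0.003,-0.04,0,0,0,0,0.3],
    [0.003,-0.04,0,0,0,0,0.3],
    [0.003,-0.04,0,0,0,0,0.3],
    [0.003,-0.04,0,0,0,0,0.3],
    [0.003,-0.04,0,0,0,0,0.3],
    [0.003,-0.04,0,0,0,0,0.3],
    [0.003,-0.04,0,0,0,0,0.3],
  ],
)

```text
time: 2.25
tcp_pos: [0.5014, 0.0467, 0.2229]
orientation: [-3.142, -0.0, -0.29]
wrist_force: [1.0, -1.1, 0.0]
grip_width: 0.0617
grip_force: 0.0
```

>>> servo_tool(
  targets=[
    [0.002,-0.04,0,0,0,0,0.3],
    [0.002,-0.04,0,0,0,0,0.3],
    [0.002,-0.04,0,0,0,0,0.3],
    [0.002,-0.04,0,0,0,0,0.3],
    [0.002,-0.03,0,0,0,0,0.3],
    [0,0,0,0,0,0,0.3],
    [0,0,0,0,0,0,0.3],
  ],
)

```text
time: 2.83
tcp_pos: [0.5648, 0.226, 0.2222]
orientation: [-3.141, 0.001, -0.287]
wrist_force: [-0.6, -0.4, 0.0]
grip_width: 0.0614
grip_force: 0.0
```

```bash
python3 - <<'E'
from h import *
plan(.5685,.2373,.012,-.29)
f=grab_frame('wrist');cv2.imwrite('pics/wA.png',f['img'][:,:,::-1]);print(proj(f,[[.5685,.2373,.056]]))
E
```

```text
t2.8 tcp [0.5648 0.226  0.2222] rpy [-3.1413e+00  9.0000e-04 -2.8690e-01] F [-0.6 -0.4  0. ] gw 0.0614 gf 0.0
wz total 0.003 then dx 0.0004 dy -0.0119 dz 0.2102 | before-turn dx 0.0004 dy -0.0119
[[310.0788808  216.32652817]]
```

View pics/wA.png

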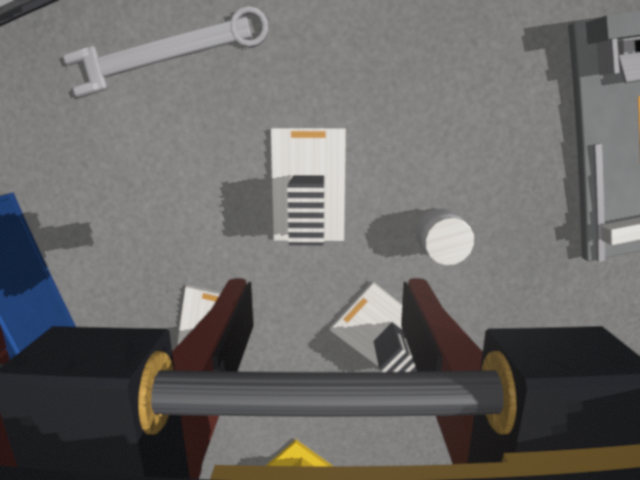

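Wrist view: module A is square to the tool, with plate corners at (271,128), (346,128), (345,241) and (273,241) and the block top centre near (306,215). The tin is clear at (449,240).

```bash
cat >> h.py <<'E'
def rect(f,P,z=.006):
    c=corners(f,P,z)[:,:2];m=np.array([[65,32],[65,-32],[-35,-32],[-35,32]])/1000
    mc=m-m.mean(0);cc=c-c.mean(0)
    th=np.arctan2((mc[:,0]*cc[:,1]-mc[:,1]*cc[:,0]).sum(),(mc*cc).sum())
    R=np.array([[np.cos(th),-np.sin(th)],[np.sin(th),np.cos(th)]])
    t=c.mean(0)-R@m.mean(0);print('mid',t.round(4),'yaw',th.round(4),'res',np.abs(cc-mc@R.T).max().round(4));return t,th
E
python3 - <<'E'
from h import *
f=grab_frame('wrist')
t,th=rect(f,[(271,128),(346,128),(345,241),(273,241)]);print(w(f,(306,215),.056));plan(*t,.012,th)
E
```

```text
mid [0.5704 0.2386] yaw -0.2957 res 0.0013
[0.57059282 0.23877449 0.056     ]
t2.9 tcp [0.5649 0.2227 0.2223] rpy [ 3.1403e+00  3.0000e-04 -2.9120e-01] F [ 0.3 -1.1 -0.3] gw 0.0612 gf 0.0
wz total 0.004 then dx 0.0006 dy -0.0168 dz 0.2103 | before-turn dx 0.0006 dy -0.0168
```

>>> servo_tool(
  targets=[
    [0,-0.014,0.035,0,0,0,0.3],
    [0,0,0.04,0,0,0,0.3],
    [0,0,0.04,0,0,0,0.3],
    [0,0,0.04,0,0,0,0.3],
    [0,0,0.03,0,0,0,0.3],
    [0,0,0.02,0,0,0,0.3],
    [0,0,0.005,0,0,0,0.3],
    [0,0,0,0,0,0,0.3],
    [0,0,0,0,0,0,0.8],
    [0,0,0,0,0,0,1],
    [0,0,0,0,0,0,1],
    [0,0,0,0,0,0,1],
  ],
  squeeze=45,
)

```text
time: 3.93
tcp_pos: [0.5701, 0.2377, 0.0142]
orientation: [-3.14, -0.002, -0.291]
wrist_force: [-0.0, 0.1, -0.6]
grip_width: 0.0383
grip_force: 0.0
```

>>> servo_tool(
  targets=[
    [0,0,0,0,0,0,1],
    [0,0,0,0,0,0,1],
    [0,0,0,0,0,0,1],
    [0,0,-0.02,0,0,0,1],
    [0,0,-0.03,0,0,0,1],
    [0,0,-0.03,0,0,0,1],
    [0,0,-0.03,0,0,0,1],
    [0,0,-0.01,0,0,0,1],
  ],
)

```text
time: 4.6
tcp_pos: [0.5706, 0.2381, 0.1365]
orientation: [-3.139, -0.004, -0.291]
wrist_force: [0.2, 0.6, -2.3]
grip_width: 0.0278
grip_force: 45.0
```

```bash
python3 - <<'E'
from h import *
th=-.088
x=np.array([np.cos(th),np.sin(th)]);
for c in [(.6219,-.0761),(.6144,-.1608),(.6069,-.2450)]:
    print(np.array(c)-.110*x)
    plan(*(np.array(c)-.110*x),.13,th)
E
```

```text
[ 0.51232565 -0.06643249]
t4.6 tcp [0.5706 0.2381 0.1365] rpy [-3.1386 -0.0037 -0.2905] F [ 0.2  0.6 -2.3] gw 0.0278 gf 45.0
wz total -0.203 then dx -0.0313 dy 0.3084 dz 0.0065 | before-turn dx 0.0313 dy 0.3084
[ 0.50482565 -0.15113249]
t4.6 tcp [0.5706 0.2381 0.1365] rpy [-3.1386 -0.0037 -0.2905] F [ 0.2  0.6 -2.3] gw 0.0278 gf 45.0
wz total -0.203 then dx -0.0314 dy 0.3935 dz 0.0065 | before-turn dx 0.0484 dy 0.3917
[ 0.49732565 -0.23533249]
t4.6 tcp [0.5706 0.2381 0.1365] rpy [-3.1386 -0.0037 -0.2905] F [ 0.2  0.6 -2.3] gw 0.0278 gf 45.0
wz total -0.203 then dx -0.0314 dy 0.4780 dz 0.0065 | before-turn dx 0.0654 dy 0.4746
```

>>> servo_tool(
  targets=[
    [0,0,0,0,0,-0.1,1],
    [0,0,0,0,0,-0.103,1],
    [-0.003,0.038,0,0,0,0,1],
    [-0.003,0.038,0,0,0,0,1],
    [-0.003,0.038,0,0,0,0,1],
    [-0.003,0.038,0,0,0,0,1],
    [-0.003,0.038,0,0,0,0,1],
    [-0.003,0.038,0,0,0,0,1],
    [-0.003,0.038,0,0,0,0,1],
    [-0.003,0.038,0,0,0,0,1],
    [-0.003,0.038,0,0,0,0,1],
    [-0.003,0.038,0,0,0,0,1],
  ],
)

```text
time: 5.6
tcp_pos: [0.5043, -0.1403, 0.1314]
orientation: [3.142, 0.002, -0.087]
wrist_force: [0.6, -0.7, -3.1]
grip_width: 0.0278
grip_force: 45.0
```

>>> servo_tool(
  targets=[
    [0,0.03,0,0,0,0,1],
    [0,0.03,0,0,0,0,1],
    [0,0.03,0,0,0,0,1],
    [0,0.008,0,0,0,0,1],
    [0,0,0,0,0,0,1],
    [0,0,0,0,0,0,1],
  ],
)

```text
time: 6.1
tcp_pos: [0.4968, -0.2354, 0.1316]
orientation: [-3.141, 0.002, -0.088]
wrist_force: [-0.0, 1.1, -2.5]
grip_width: 0.0279
grip_force: 45.0
```

```bash
python3 - <<'E'
from h import *
plan(.4973,-.2353,.0275,-.088)
f=grab_frame('wrist');crop(f['img'],0,0,640,480,1.25,'wC')
E
```

```text
t6.1 tcp [ 0.4968 -0.2354  0.1316] rpy [-3.1405e+00  1.8000e-03 -8.7800e-02] F [-0.   1.1 -2.5] gw 0.0279 gf 45.0
wz total 0.000 then dx 0.0004 dy -0.0002 dz 0.1041 | before-turn dx 0.0004 dy -0.0002
```

View pics/wC.png

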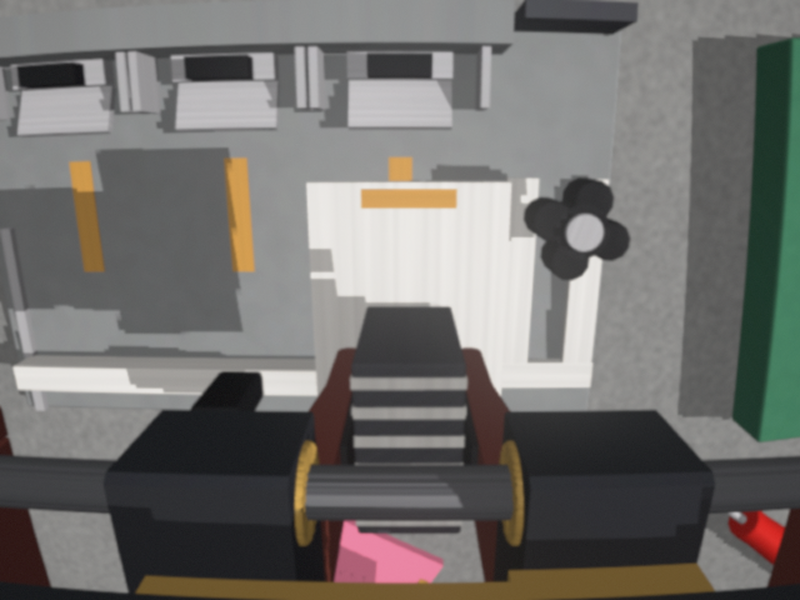

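Wrist view (1.25x): the plate's leading edge runs (306,183) to (511,181). Clip2's jaw lip runs (348,127) to (452,127), and its orange mark is at (400,168). Clip1's lip runs (176,130) to (277,127) and clip0's (18,134) to (108,131). The knob is at (584,232).

```bash
python3 - <<'E'
from h import *
f=grab_frame('wrist');th=-.088
x=np.array([np.cos(th),np.sin(th)]);y=np.array([-x[1],x[0]])
q=lambda u,v,z:w(f,(u/1.25,v/1.25),z)[:2]
for nm,a,b in [('c0',(18,134),(108,131)),('c1',(176,130),(277,127)),('c2',(348,127),(452,127))]:
    A,B=q(*a,.022),q(*b,.022);m=(A+B)/2;print(nm,'lip mid',m,'len',np.linalg.norm(A-B),'stop est',m+.037*x,'ys',y@m)
d=q(348,127,.022)-q(18,134,.022);print('yaw from lips',np.arctan2(d[1],d[0])+np.pi/2)
print('mark2 y',y@q(400,158,.012),'mark1',y@q(236,158,.012),y@q(243,270,.012),'mark0',y@q(81,162,.012),y@q(93,270,.012))
z=.1316-.012+.006
A,B=q(306,183,z),q(511,181,z);print('lead',(A+B)/2,np.linalg.norm(A-B),'yaw',np.arctan2(*(B-A)[::-1])+np.pi/2,'y',y@(A+B)/2)
t=np.array(get_obs()['tcp_pos'])[:2];print('tcp x,y in clip axes',x@t,y@t,'lead x',x@(A+B)/2,'stop x (lip)',x@(q(400,127,.022))+.037)
print('knob',q(584,232,.064))
E
```

```text
c0 lip mid [ 0.59772385 -0.06433175] len 0.05029843486807232 stop est [ 0.63458068 -0.06758355] ys -0.011550985987055413
c1 lip mid [ 0.58978191 -0.15042514] len 0.05109115852711197 stop est [ 0.62663873 -0.15367694] ys -0.09800921953431388
c2 lip mid [ 0.58235719 -0.23604461] len 0.05082292365818793 stop est [ 0.61921402 -0.23929641] ys -0.18394992382552777
yaw from lips -0.09073153007329782
mark2 y -0.1837970638355793 mark1 -0.09891789309332474 -0.09832461460418873 mark0 -0.013889401338846303 -0.012357552281010433
lead [ 0.56212095 -0.23861756] 0.0636539187104319 yaw -0.07479481611527272 y -0.18829140084267884
tcp x,y in clip axes 0.5162417964816386 -0.18929110459976353 lead x 0.5809170735820378 stop x (lip) 0.6377788176483865
knob [ 0.53071628 -0.31267486]
```

>>> servo_tool(
  targets=[
    [0.01,-0.003,0.02,0,0,0,1],
    [0,0,0.03,0,0,0,1],
    [0,0,0.03,0,0,0,1],
    [0,0,0.012,0,0,0,1],
    [0,0,0,0,0,0,1],
    [0,0,0,0,0,0,1],
  ],
)

```text
time: 6.7
tcp_pos: [0.508, -0.2329, 0.0408]
orientation: [-3.141, 0.001, -0.086]
wrist_force: [0.4, -0.5, -2.1]
grip_width: 0.0278
grip_force: 45.0
```

```bash
python3 - <<'E'
from h import *
plan(.4973,-.2353,.0275,-.088)
f=grab_frame('wrist');crop(f['img'],200,30,460,225,3,'wC2')
E
```

```text
t6.7 tcp [ 0.508  -0.2329  0.0408] rpy [-3.1409e+00  8.0000e-04 -8.5600e-02] F [ 0.4 -0.5 -2.1] gw 0.0278 gf 45.0
wz total 0.002 then dx -0.0105 dy 0.0033 dz 0.0133 | before-turn dx -0.0105 dy 0.0033
```

View pics/wC2.png

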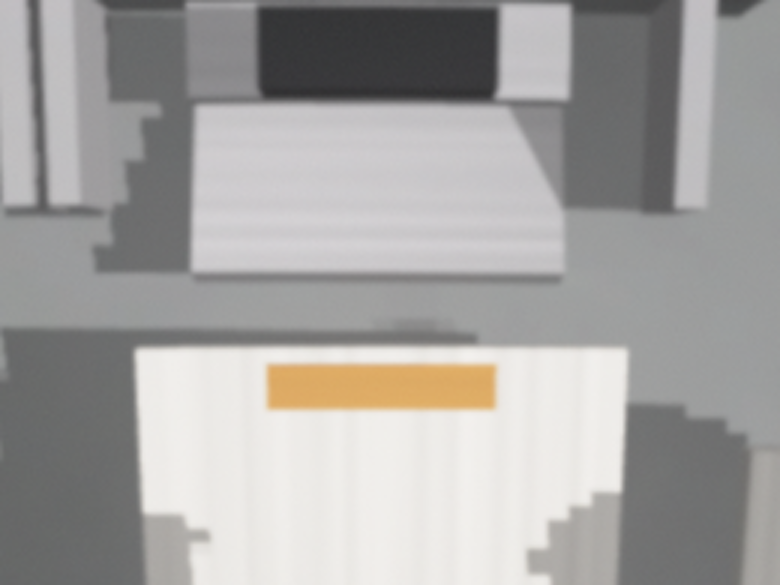

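Module A is square to and centred on clip2's jaw: plate 136 to 627, lip 192 to 563, about 0.5 mm off. It sits about 9 mm before the lip. I'll lower it.

>>> servo_tool(
  targets=[
    [0,0,0.006,0,0,0,1],
    [0,0,0.004,0,0,0,1],
    [0,0,0.002,0,0,0,1],
    [0,0,0.001,0,0,0,1],
    [0,0,0,0,0,0,1],
  ],
)

```text
time: 7.17
tcp_pos: [0.5077, -0.2341, 0.0277]
orientation: [3.142, -0.0, -0.087]
wrist_force: [-0.2, 0.2, -3.1]
grip_width: 0.0277
grip_force: 45.0
```

```bash
python3 - <<'E'
from h import *
plan(.4973,-.2353,.0275,-.088)
E
```

```text
t7.2 tcp [ 0.5077 -0.2341  0.0277] rpy [ 3.1416 -0.     -0.0874] F [-0.2  0.2 -3.1] gw 0.0277 gf 45.0
wz total 0.001 then dx -0.0103 dy 0.0021 dz 0.0002 | before-turn dx -0.0103 dy 0.0021
```

>>> servo_tool(
  targets=[
    [0,0,0.001,0,0,0,1],
    [0,0,0.001,0,0,0,1],
    [0,0,0,0,0,0,1],
  ],
)

```text
time: 7.42
tcp_pos: [0.5081, -0.2342, 0.0259]
orientation: [3.141, -0.001, -0.087]
wrist_force: [-0.0, -0.5, -1.5]
grip_width: 0.0278
grip_force: 45.0
```

>>> servo_tool(
  targets=[
    [0.004,0,0.0005,0,0,0,1],
    [0.004,0,0,0,0,0,1],
    [0.004,0,0,0,0,0,1],
    [0.004,0,0,0,0,0,1],
    [0.004,0,0,0,0,0,1],
    [0.004,0,0,0,0,0,1],
    [0.004,0,0,0,0,0,1],
    [0.004,0,0,0,0,0,1],
    [0.004,0,0,0,0,0,1],
    [0.004,0,0,0,0,0,1],
    [0,0,0,0,0,0,1],
  ],
)

```text
time: 8.33
tcp_pos: [0.5483, -0.2382, 0.0259]
orientation: [3.141, -0.001, -0.088]
wrist_force: [-2.5, -0.6, 6.3]
grip_width: 0.0273
grip_force: 45.0
```

>>> servo_tool(
  targets=[
    [0.002,0,0,0,0,0,1],
    [0.002,0,0,0,0,0,1],
    [0,0,0,0,0,0,1],
  ],
)

```text
time: 8.58
tcp_pos: [0.5517, -0.2385, 0.0259]
orientation: [3.141, 0.0, -0.088]
wrist_force: [-4.3, -0.4, 7.9]
grip_width: 0.0279
grip_force: 45.0
```

>>> servo_tool(
  targets=[
    [0.002,0,0,0,0,0,1],
    [0.002,0,0,0,0,0,1],
    [0.001,0,0,0,0,0,1],
    [0,0,0,0,0,0,1],
  ],
)

```text
time: 8.92
tcp_pos: [0.5526, -0.2385, 0.0257]
orientation: [3.141, 0.008, -0.088]
wrist_force: [-15.6, 1.9, 19.7]
grip_width: 0.028
grip_force: 45.0
```

>>> servo_tool(
  targets=[
    [0.001,0,0,0,0,0,1],
    [0,0,0,0,0,0,1],
    [-0.003,0,0,0,0,0,1],
    [0,0,0,0,0,0,0.3],
    [0,0,0,0,0,0,0.3],
    [0,0,0,0,0,0,0.3],
    [0,0,-0.01,0,0,0,0.3],
    [0,0,-0.03,0,0,0,0.3],
    [0,0,-0.04,0,0,0,0.3],
    [0,0,-0.04,0,0,0,0.3],
    [0,0,-0.03,0,0,0,0.3],
    [0,0,0,0,0,0,0.3],
  ],
)

```text
time: 9.92
tcp_pos: [0.559, -0.2392, 0.1831]
orientation: [3.139, -0.012, -0.087]
wrist_force: [1.8, -0.2, 0.1]
grip_width: 0.0612
grip_force: 0.0
```

```bash
python3 - <<'E'
from h import *
o=get_obs();print(o['tcp_pos'],o['grip_width'])
f=grab_frame('wrist');g=grab_frame('top')
a=cv2.resize(f['img'],(400,300));crop(g['img'],180,200,450,310,2.9,'t');b=cv2.imread('pics/t.png')
cv2.imwrite('pics/after1.png',np.vstack([np.pad(a[:,:,::-1][20:280],((0,0),(0,b.shape[1]-400),(0,0))),b]))
E
```

```text
[ 0.55902638 -0.23916206  0.18308314] 0.06123843834860526
```

View pics/after1.png

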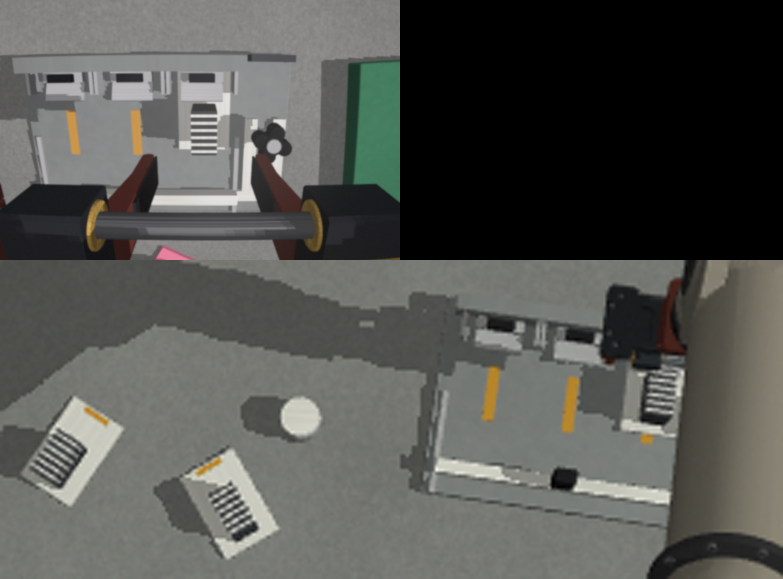

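Module A is in clip2, and modules B and C haven't moved (C's leading corner is still at (242.6,274.8)). Next is C.

```bash
python3 - <<'E'
from h import *
plan(.408,.193,.2,.578)
E
```

```text
t10.0 tcp [ 0.5557 -0.2383  0.1772] rpy [ 3.1406 -0.0036 -0.0871] F [ 0.2  0.7 -0.7] gw 0.0613 gf 0.0
wz total -0.665 then dx 0.1119 dy -0.4420 dz -0.0228 | before-turn dx -0.1847 dy -0.4169
```

>>> servo_tool(
  targets=[
    [-0.0155,-0.035,-0.003,0,0,0,0.3],
    [-0.0155,-0.035,-0.003,0,0,0,0.3],
    [-0.0155,-0.035,-0.003,0,0,0,0.3],
    [-0.0155,-0.035,-0.003,0,0,0,0.3],
    [-0.0155,-0.035,-0.003,0,0,0,0.3],
    [-0.0155,-0.035,-0.003,0,0,0,0.3],
    [-0.0155,-0.035,0,0,0,0,0.3],
    [-0.0155,-0.035,0,0,0,0,0.3],
    [-0.0155,-0.035,0,0,0,0,0.3],
    [-0.0155,-0.035,0,0,0,0,0.3],
    [-0.0155,-0.035,0,0,0,0,0.3],
    [-0.0142,-0.0319,0,0,0,0,0.3],
  ],
)

```text
time: 11.02
tcp_pos: [0.4049, 0.1948, 0.1921]
orientation: [3.141, 0.002, -0.086]
wrist_force: [0.5, 0.5, 0.8]
grip_width: 0.0618
grip_force: 0.0
```

>>> servo_tool(
  targets=[
    [0,0,0,0,0,-0.11,0.3],
    [0,0,0,0,0,-0.11,0.3],
    [0,0,0,0,0,-0.11,0.3],
    [0,0,0,0,0,-0.11,0.3],
    [0,0,0,0,0,-0.11,0.3],
    [0,0,0,0,0,-0.115,0.3],
    [0,0,0,0,0,0,0.3],
    [0,0,0,0,0,0,0.3],
  ],
)

```text
time: 11.68
tcp_pos: [0.4062, 0.1929, 0.1922]
orientation: [-3.141, 0.002, 0.574]
wrist_force: [0.4, -0.2, 0.6]
grip_width: 0.0617
grip_force: 0.0
```

```bash
python3 - <<'E'
from h import *
plan(.408,.193,.012,.578)
f=grab_frame('wrist');crop(f['img'],180,60,460,270,2.8,'wCc')
E
```

```text
t11.7 tcp [0.4062 0.1929 0.1922] rpy [-3.1408e+00  2.1000e-03  5.7450e-01] F [ 0.4 -0.2  0.6] gw 0.0617 gf 0.0
wz total -0.004 then dx 0.0015 dy 0.0009 dz 0.1802 | before-turn dx 0.0015 dy 0.0009
```

View pics/wCc.png

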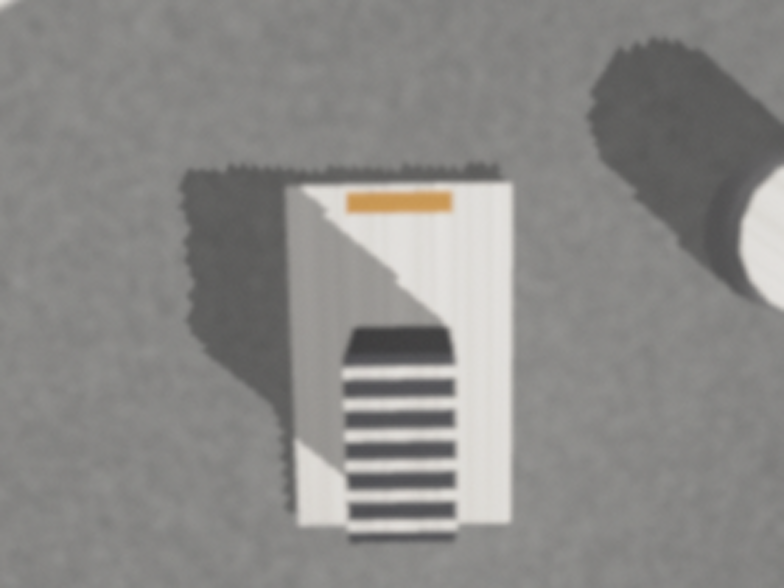

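Module C is upright in this crop. Corners (2.8x): (286,185), (513,182), (511,523), (298,525).

```bash
python3 - <<'E'
from h import *
f=grab_frame('wrist')
t,th=rect(f,[(180+a/2.8,60+b/2.8) for a,b in [(286,185),(513,182),(511,523),(298,525)]]);print(w(f,(180+400/2.8,60+450/2.8),.056));plan(*t,.012,th)
E
```

```text
mid [0.4084 0.197 ] yaw 0.5871 res 0.0005
[0.40805406 0.19720836 0.056     ]
t11.8 tcp [0.4066 0.193  0.1926] rpy [-3.1413e+00  1.2000e-03  5.7470e-01] F [-0.5 -1.2 -0.4] gw 0.0615 gf 0.0
wz total -0.012 then dx 0.0037 dy -0.0023 dz 0.1806 | before-turn dx 0.0037 dy -0.0024
```

>>> servo_tool(
  targets=[
    [0.0035,-0.0025,0.03,0,0,-0.012,0.3],
    [0,0,0.04,0,0,0,0.3],
    [0,0,0.04,0,0,0,0.3],
    [0,0,0.035,0,0,0,0.3],
    [0,0,0.02,0,0,0,0.3],
    [0,0,0.014,0,0,0,0.3],
    [0,0,0,0,0,0,0.3],
    [0,0,0,0,0,0,1],
    [0,0,0,0,0,0,1],
    [0,0,0,0,0,0,1],
    [0,0,0,0,0,0,1],
    [0,0,0,0,0,0,1],
  ],
)

```text
time: 12.78
tcp_pos: [0.4092, 0.1975, 0.015]
orientation: [3.141, -0.002, 0.589]
wrist_force: [-0.1, 0.0, 1.2]
grip_width: 0.0317
grip_force: 0.0
```

>>> servo_tool(
  targets=[
    [0,0,0,0,0,0,1],
    [0,0,0,0,0,0,1],
    [0,0,-0.02,0,0,0,1],
    [0,0,-0.03,0,0,0,1],
    [0,0,-0.03,0,0,0,1],
    [0,0,-0.03,0,0,0,1],
    [0,0,-0.01,0,0,0,1],
  ],
)

```text
time: 13.37
tcp_pos: [0.4099, 0.1982, 0.1375]
orientation: [3.141, -0.005, 0.59]
wrist_force: [0.2, 0.8, -2.3]
grip_width: 0.0278
grip_force: 45.0
```

```bash
python3 - <<'E'
from h import *
th=-.088
x=np.array([np.cos(th),np.sin(th)]);y=np.array([-x[1],x[0]])
for yy in (-.1023,-.0173): print((.527*x+yy*y).round(4))
plan(*(.527*x-.1023*y),.13,th)
E
```

```text
[ 0.516  -0.1482]
[ 0.5234 -0.0635]
t13.4 tcp [0.4099 0.1982 0.1375] rpy [ 3.1406 -0.0049  0.5896] F [ 0.2  0.8 -2.3] gw 0.0278 gf 45.0
wz total 0.678 then dx 0.1361 dy 0.3358 dz 0.0075 | before-turn dx -0.1045 dy 0.3469
```

>>> servo_tool(
  targets=[
    [0,0,0,0,0,0.113,1],
    [0,0,0,0,0,0.113,1],
    [0,0,0,0,0,0.113,1],
    [0,0,0,0,0,0.113,1],
    [0,0,0,0,0,0.113,1],
    [0,0,0,0,0,0.113,1],
    [0.0136,0.0336,0,0,0,0,1],
    [0.0136,0.0336,0,0,0,0,1],
    [0.0136,0.0336,0,0,0,0,1],
    [0.0136,0.0336,0,0,0,0,1],
    [0.0136,0.0336,0,0,0,0,1],
    [0.0136,0.0336,0,0,0,0,1],
  ],
)

```text
time: 14.37
tcp_pos: [0.4715, -0.0128, 0.1333]
orientation: [3.141, 0.001, -0.088]
wrist_force: [-0.2, -0.1, -2.9]
grip_width: 0.0278
grip_force: 45.0
```

>>> servo_tool(
  targets=[
    [0.0136,0.0336,0,0,0,0,1],
    [0.0136,0.0336,0,0,0,0,1],
    [0.0136,0.0336,0,0,0,0,1],
    [0.0136,0.0336,0,0,0,0,1],
    [0,0,0,0,0,0,1],
    [0,0,0,0,0,0,1],
  ],
)

```text
time: 14.87
tcp_pos: [0.5136, -0.152, 0.1328]
orientation: [3.141, 0.002, -0.093]
wrist_force: [-0.3, 1.2, -2.5]
grip_width: 0.0275
grip_force: 45.0
```

```bash
python3 - <<'E'
from h import *
plan(.516,-.1482,.041,-.088)
plan(.516,-.1482,.041,-.088)
E
```

```text
t14.9 tcp [ 0.5136 -0.152   0.1328] rpy [ 3.141e+00  1.700e-03 -9.330e-02] F [-0.3  1.2 -2.5] gw 0.0275 gf 45.0
wz total -0.005 then dx 0.0020 dy -0.0040 dz 0.0918 | before-turn dx 0.0020 dy -0.0040
t14.9 tcp [ 0.5136 -0.152   0.1328] rpy [ 3.141e+00  1.700e-03 -9.330e-02] F [-0.3  1.2 -2.5] gw 0.0275 gf 45.0
wz total -0.005 then dx 0.0020 dy -0.0040 dz 0.0918 | before-turn dx 0.0020 dy -0.0040
```

>>> servo_tool(
  targets=[
    [0.001,-0.003,0.02,0,0,-0.003,1],
    [0,0,0.03,0,0,0,1],
    [0,0,0.03,0,0,0,1],
    [0,0,0.012,0,0,0,1],
    [0,0,0,0,0,0,1],
    [0,0,0,0,0,0,1],
  ],
)

```text
time: 15.37
tcp_pos: [0.5153, -0.1455, 0.042]
orientation: [-3.141, 0.001, -0.084]
wrist_force: [0.2, 0.5, -2.6]
grip_width: 0.028
grip_force: 45.0
```

```bash
python3 - <<'E'
from h import *
plan(.516,-.1482,.041,-.088)
f=grab_frame('wrist');crop(f['img'],190,30,490,225,2.6,'wC3')
E
```

```text
t15.4 tcp [ 0.5153 -0.1455  0.042 ] rpy [-3.1411e+00  1.4000e-03 -8.3900e-02] F [ 0.2  0.5 -2.6] gw 0.028 gf 45.0
wz total 0.004 then dx 0.0010 dy 0.0026 dz 0.0010 | before-turn dx 0.0009 dy 0.0026
```

View pics/wC3.png

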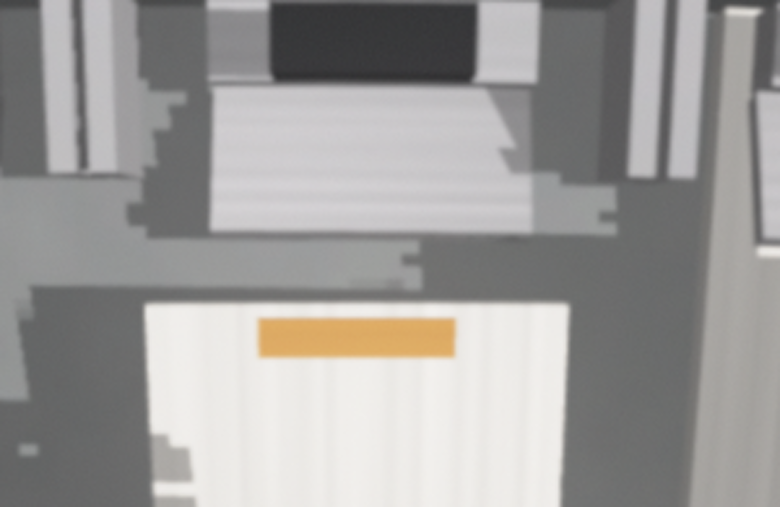

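Plate 145 to 569 (centre 357), lip 210 to 533 (centre 371.5). C needs to shift 2 mm right and turn slightly clockwise.

>>> servo_tool(
  targets=[
    [0,0.002,0.006,0,0,0.006,1],
    [0,0,0.004,0,0,0,1],
    [0,0,0.003,0,0,0,1],
    [0,0,0.001,0,0,0,1],
    [0,0,0.001,0,0,0,1],
    [0,0,0,0,0,0,1],
  ],
)

```text
time: 15.92
tcp_pos: [0.5155, -0.1485, 0.0271]
orientation: [3.142, -0.0, -0.091]
wrist_force: [0.1, -0.7, -2.3]
grip_width: 0.0277
grip_force: 45.0
```

>>> servo_tool(
  targets=[
    [0,0,0.001,0,0,0,1],
    [0.004,0,0,0,0,0,1],
    [0.004,0,0,0,0,0,1],
    [0.004,0,0,0,0,0,1],
    [0.004,0,0,0,0,0,1],
    [0.004,0,0,0,0,0,1],
    [0.004,0,0,0,0,0,1],
    [0.004,0,0,0,0,0,1],
    [0.004,0,0,0,0,0,1],
    [0.004,0,0,0,0,0,1],
    [0.003,0,0,0,0,0,1],
    [0,0,0,0,0,0,1],
  ],
)

```text
time: 16.92
tcp_pos: [0.5549, -0.1523, 0.0269]
orientation: [3.141, -0.0, -0.092]
wrist_force: [-3.0, -0.0, 7.7]
grip_width: 0.0272
grip_force: 45.0
```

>>> servo_tool(
  targets=[
    [0.002,0,0,0,0,0,1],
    [0.002,0,0,0,0,0,1],
    [0.001,0,0,0,0,0,1],
    [0,0,0,0,0,0,1],
  ],
)

```text
time: 17.25
tcp_pos: [0.5593, -0.1527, 0.0269]
orientation: [3.141, 0.0, -0.092]
wrist_force: [-4.8, 0.2, 9.5]
grip_width: 0.0277
grip_force: 45.0
```

>>> servo_tool(
  targets=[
    [0.001,0,0,0,0,0,1],
    [0.001,0,0,0,0,0,1],
    [0.001,0,0,0,0,0,1],
    [0.001,0,0,0,0,0,1],
    [0,0,0,0,0,0,1],
  ],
)

```text
time: 17.67
tcp_pos: [0.5607, -0.1529, 0.0269]
orientation: [3.141, 0.005, -0.092]
wrist_force: [-12.8, 1.0, 16.9]
grip_width: 0.0275
grip_force: 45.0
```

Module C is stalled at its stop. I'll release it and retreat.

>>> servo_tool(
  targets=[
    [0.002,0,0,0,0,0,1],
    [0,0,0,0,0,0,1],
    [-0.003,0,0,0,0,0,1],
    [0,0,0,0,0,0,0.3],
    [0,0,0,0,0,0,0.3],
    [0,0,0,0,0,0,0.3],
    [0,0,-0.01,0,0,0,0.3],
    [0,0,-0.03,0,0,0,0.3],
    [0,0,-0.04,0,0,0,0.3],
    [0,0,-0.04,0,0,0,0.3],
    [0,0,-0.03,0,0,0,0.3],
    [0,0,0,0,0,0,0.3],
  ],
)

```text
time: 18.67
tcp_pos: [0.5666, -0.1532, 0.1838]
orientation: [3.14, -0.012, -0.091]
wrist_force: [1.2, -0.1, 0.1]
grip_width: 0.0613
grip_force: 0.0
```

```bash
python3 - <<'E'
from h import *
plan(.4525,.380,.19,-.497)
E
```

```text
t18.7 tcp [ 0.5666 -0.1532  0.1838] rpy [ 3.1403 -0.012  -0.0913] F [ 1.2 -0.1  0.1] gw 0.0613 gf 0.0
wz total 0.406 then dx -0.3546 dy -0.4143 dz -0.0062 | before-turn dx -0.1623 dy -0.5206
```

Now travel to B: move first (13 rows), then turn.

>>> servo_tool(
  targets=[
    [-0.0124,-0.04,-0.001,0,0,0,0.3],
    [-0.0124,-0.04,-0.001,0,0,0,0.3],
    [-0.0124,-0.04,-0.001,0,0,0,0.3],
    [-0.0124,-0.04,-0.001,0,0,0,0.3],
    [-0.0124,-0.04,-0.001,0,0,0,0.3],
    [-0.0124,-0.04,-0.001,0,0,0,0.3],
    [-0.0124,-0.04,0,0,0,0,0.3],
    [-0.0124,-0.04,0,0,0,0,0.3],
    [-0.0124,-0.04,0,0,0,0,0.3],
    [-0.0124,-0.04,0,0,0,0,0.3],
    [-0.0124,-0.04,0,0,0,0,0.3],
    [-0.0124,-0.04,0,0,0,0,0.3],
  ],
)

```text
time: 19.67
tcp_pos: [0.4577, 0.3382, 0.1824]
orientation: [-3.141, -0.0, -0.091]
wrist_force: [1.0, 0.0, -0.4]
grip_width: 0.0618
grip_force: 0.0
```

>>> servo_tool(
  targets=[
    [-0.0124,-0.04,0,0,0,0,0.3],
    [0,0,0,0,0,0.1,0.3],
    [0,0,0,0,0,0.1,0.3],
    [0,0,0,0,0,0.1,0.3],
    [0,0,0,0,0,0.106,0.3],
    [0,0,0,0,0,0,0.3],
    [0,0,0,0,0,0,0.3],
  ],
)

```text
time: 20.25
tcp_pos: [0.4488, 0.3775, 0.1815]
orientation: [3.139, -0.001, -0.471]
wrist_force: [-0.3, -0.4, 0.6]
grip_width: 0.061
grip_force: 0.0
```

```bash
python3 - <<'E'
from h import *
plan(.4525,.380,.012,-.497)
f=grab_frame('wrist');g=grab_frame('top')
crop(f['img'],180,60,460,260,2.8,'a');crop(g['img'],310,205,450,300,2,'b')
a=cv2.imread('pics/a.png')[:, :520];b=cv2.imread('pics/b.png');cv2.imwrite('pics/wB.png',np.hstack([a,np.pad(b,((0,a.shape[0]-b.shape[0]),(0,0),(0,0)))]))
print(a.shape,b.shape)
E
```

```text
t20.2 tcp [0.4488 0.3775 0.1815] rpy [ 3.139e+00 -1.300e-03 -4.706e-01] F [-0.3 -0.4  0.6] gw 0.061 gf 0.0
wz total 0.026 then dx 0.0020 dy -0.0040 dz 0.1695 | before-turn dx 0.0021 dy -0.0039
(560, 520, 3) (190, 280, 3)
```

View pics/wB.png

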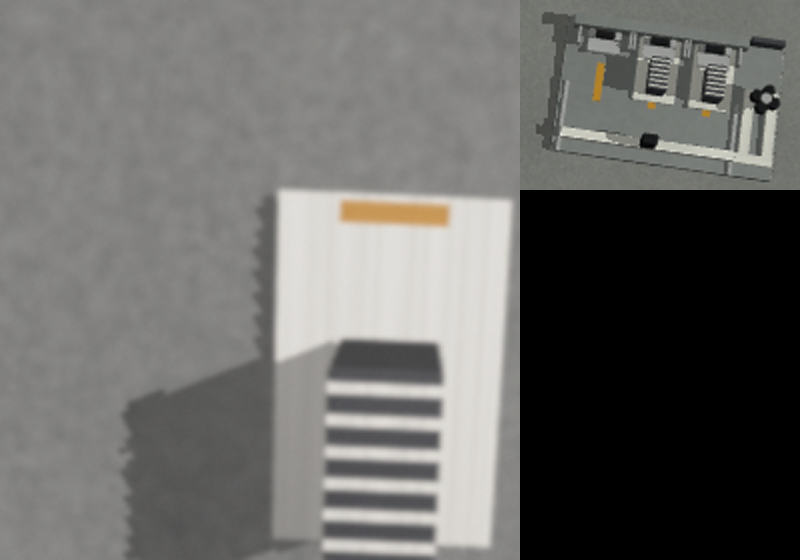

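Both seated modules look good: their rear edges are in line and square to the clips. Module B is in place, with corners (2.8x) at (278,188), (513,200), (492,548) and (273,541).

```bash
python3 - <<'E'
from h import *
f=grab_frame('wrist')
t,th=rect(f,[(180+a/2.8,60+b/2.8) for a,b in [(278,188),(513,200),(492,548),(273,541)]]);print(w(f,(180+383/2.8,60+468/2.8),.056));plan(*t,.013,th)
E
```

```text
mid [0.4526 0.3842] yaw -0.5129 res 0.0008
[0.45322325 0.38399522 0.056     ]
t20.4 tcp [0.4487 0.3775 0.1815] rpy [ 3.140e+00  1.300e-03 -4.714e-01] F [-0.3  0.2 -0.4] gw 0.0614 gf 0.0
wz total 0.042 then dx 0.0001 dy -0.0078 dz 0.1685 | before-turn dx 0.0004 dy -0.0078
```

>>> servo_tool(
  targets=[
    [0,-0.007,0.03,0,0,0.04,0.3],
    [0,0,0.04,0,0,0,0.3],
    [0,0,0.04,0,0,0,0.3],
    [0,0,0.03,0,0,0,0.3],
    [0,0,0.018,0,0,0,0.3],
    [0,0,0.01,0,0,0,0.3],
    [0,0,0,0,0,0,0.3],
    [0,0,0,0,0,0,1],
    [0,0,0,0,0,0,1],
    [0,0,0,0,0,0,1],
    [0,0,0,0,0,0,1],
    [0,0,0,0,0,0,1],
  ],
)

```text
time: 21.4
tcp_pos: [0.4528, 0.3832, 0.0144]
orientation: [3.141, -0.0, -0.515]
wrist_force: [0.8, -0.1, -0.7]
grip_width: 0.0313
grip_force: 0.0
```

>>> servo_tool(
  targets=[
    [0,0,0,0,0,0,1],
    [0,0,0,0,0,0,1],
    [0,0,-0.02,0,0,0,1],
    [0,0,-0.03,0,0,0,1],
    [0,0,-0.03,0,0,0,1],
    [0,0,-0.03,0,0,0,1],
    [0,0,-0.01,0,0,0,1],
    [0,0,0,0,0,0,1],
  ],
)

```text
time: 22.07
tcp_pos: [0.4536, 0.384, 0.1356]
orientation: [-3.139, -0.001, -0.515]
wrist_force: [-0.4, 0.4, -3.2]
grip_width: 0.0278
grip_force: 45.0
```

```bash
python3 - <<'E'
from h import *
plan(.5234,-.0635,.13,-.091)
E
```

```text
t22.1 tcp [0.4536 0.384  0.1356] rpy [-3.1392e+00 -1.2000e-03 -5.1480e-01] F [-0.4  0.4 -3.2] gw 0.0278 gf 45.0
wz total -0.424 then dx 0.1101 dy 0.4393 dz 0.0056 | before-turn dx 0.2811 dy 0.3552
```

>>> servo_tool(
  targets=[
    [0,0,0,0,0,-0.106,1],
    [0,0,0,0,0,-0.106,1],
    [0,0,0,0,0,-0.106,1],
    [0,0,0,0,0,-0.106,1],
    [0.0092,0.0366,0,0,0,0,1],
    [0.0092,0.0366,0,0,0,0,1],
    [0.0092,0.0366,0,0,0,0,1],
    [0.0092,0.0366,0,0,0,0,1],
    [0.0092,0.0366,0,0,0,0,1],
    [0.0092,0.0366,0,0,0,0,1],
    [0.0092,0.0366,0,0,0,0,1],
    [0.0092,0.0366,0,0,0,0,1],
  ],
)

```text
time: 23.07
tcp_pos: [0.4976, 0.0824, 0.1314]
orientation: [3.138, 0.005, -0.091]
wrist_force: [1.5, -0.7, -3.6]
grip_width: 0.028
grip_force: 45.0
```

>>> servo_tool(
  targets=[
    [0.0092,0.0366,0,0,0,0,1],
    [0.0092,0.0366,0,0,0,0,1],
    [0.0092,0.0366,0,0,0,0,1],
    [0.0089,0.0366,0,0,0,0,1],
    [0,0,0,0,0,0,1],
    [0,0,0,0,0,0,1],
    [0,0,0,0,0,0,1],
  ],
)

```text
time: 23.65
tcp_pos: [0.521, -0.064, 0.1321]
orientation: [3.14, 0.004, -0.091]
wrist_force: [1.0, 0.1, -2.5]
grip_width: 0.0275
grip_force: 45.0
```

```bash
python3 - <<'E'
from h import *
plan(.5234,-.0635,.041,-.091)
E
```

```text
t23.6 tcp [ 0.521  -0.064   0.1321] rpy [ 3.1399  0.0044 -0.0909] F [ 1.   0.1 -2.5] gw 0.0275 gf 45.0
wz total 0.000 then dx 0.0023 dy -0.0007 dz 0.0911 | before-turn dx 0.0023 dy -0.0007
```

>>> servo_tool(
  targets=[
    [0.0015,0,0.02,0,0,0,1],
    [0,0,0.03,0,0,0,1],
    [0,0,0.03,0,0,0,1],
    [0,0,0.012,0,0,0,1],
    [0,0,0,0,0,0,1],
    [0,0,0,0,0,0,1],
  ],
)

```text
time: 24.15
tcp_pos: [0.5229, -0.063, 0.0411]
orientation: [3.14, 0.004, -0.088]
wrist_force: [0.3, 0.5, -3.5]
grip_width: 0.0277
grip_force: 45.0
```

```bash
python3 - <<'E'
from h import *
plan(.5234,-.0635,.041,-.091)
f=grab_frame('wrist');crop(f['img'],190,30,490,225,2.6,'wC4')
E
```

```text
t24.1 tcp [ 0.5229 -0.063   0.0411] rpy [ 3.1402  0.0036 -0.088 ] F [ 0.3  0.5 -3.5] gw 0.0277 gf 45.0
wz total 0.003 then dx 0.0006 dy 0.0005 dz 0.0001 | before-turn dx 0.0006 dy 0.0005
```

View pics/wC4.png

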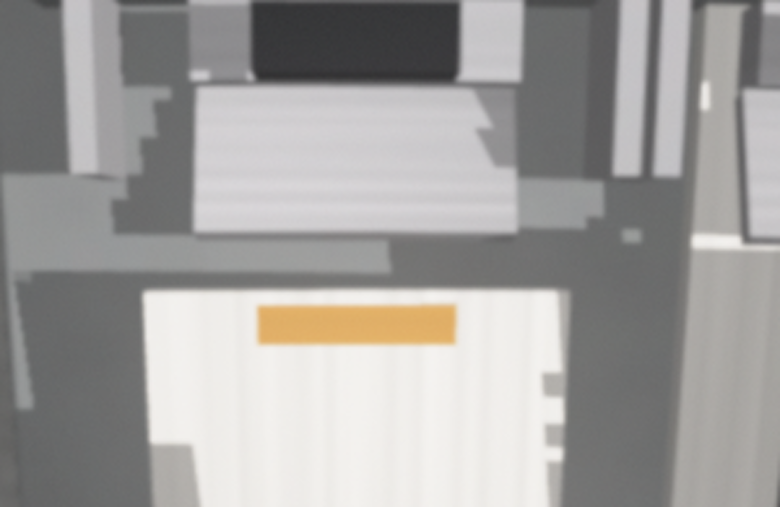

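The plate (143 to 569) is centred on the lip (193 to 518) and square. I'll lower it and push.

>>> servo_tool(
  targets=[
    [0,0,0.006,0,0,0.003,1],
    [0,0,0.004,0,0,0,1],
    [0,0,0.003,0,0,0,1],
    [0,0,0.001,0,0,0,1],
    [0,0,0.001,0,0,0,1],
    [0,0,0,0,0,0,1],
  ],
)

```text
time: 24.7
tcp_pos: [0.5237, -0.0649, 0.027]
orientation: [3.14, 0.001, -0.094]
wrist_force: [0.4, -0.2, -3.5]
grip_width: 0.0278
grip_force: 45.0
```

>>> servo_tool(
  targets=[
    [0,0,0.0005,0,0,0,1],
    [0.004,0,0,0,0,0,1],
    [0.004,0,0,0,0,0,1],
    [0.004,0,0,0,0,0,1],
    [0.004,0,0,0,0,0,1],
    [0.004,0,0,0,0,0,1],
    [0.004,0,0,0,0,0,1],
    [0.004,0,0,0,0,0,1],
    [0.004,0,0,0,0,0,1],
    [0.004,0,0,0,0,0,1],
    [0,0,0,0,0,0,1],
  ],
)

```text
time: 25.62
tcp_pos: [0.5609, -0.0683, 0.0263]
orientation: [3.14, -0.0, -0.094]
wrist_force: [0.4, 0.1, -6.9]
grip_width: 0.0275
grip_force: 45.0
```

>>> servo_tool(
  targets=[
    [0.002,0,0,0,0,0,1],
    [0.002,0,0,0,0,0,1],
    [0.002,0,0,0,0,0,1],
    [0,0,0,0,0,0,1],
  ],
)

```text
time: 25.95
tcp_pos: [0.5659, -0.0688, 0.0263]
orientation: [3.14, 0.001, -0.094]
wrist_force: [-0.0, 0.4, -5.8]
grip_width: 0.0275
grip_force: 45.0
```

>>> servo_tool(
  targets=[
    [0,0,0.001,0,0,0,1],
    [0.001,0,0.0005,0,0,0,1],
    [0.001,0,0,0,0,0,1],
    [0.001,0,0,0,0,0,1],
    [0,0,0,0,0,0,1],
  ],
)

```text
time: 26.37
tcp_pos: [0.5664, -0.0689, 0.0262]
orientation: [3.14, 0.005, -0.094]
wrist_force: [-14.2, 1.1, 15.9]
grip_width: 0.0279
grip_force: 45.0
```

>>> servo_tool(
  targets=[
    [0.0015,0,0,0,0,0,1],
    [0,0,0,0,0,0,1],
    [-0.003,0,0,0,0,0,1],
    [0,0,0,0,0,0,0.3],
    [0,0,0,0,0,0,0.3],
    [0,0,0,0,0,0,0.3],
    [0,0,-0.01,0,0,0,0.3],
    [0,0,-0.03,0,0,0,0.3],
    [0,0,-0.04,0,0,0,0.3],
    [0,0,-0.04,0,0,0,0.3],
    [0,0,-0.03,0,0,0,0.3],
    [0,0,0,0,0,0,0.3],
  ],
)

```text
time: 27.37
tcp_pos: [0.5718, -0.0689, 0.1826]
orientation: [3.141, -0.012, -0.094]
wrist_force: [1.6, -0.2, 0.0]
grip_width: 0.0614
grip_force: 0.0
```

```bash
python3 - <<'E'
from h import *
plan(.46,-.15,.15,-.09)
f=grab_frame('wrist');crop(f['img'],60,10,600,320,1.45,'home')
E
```

```text
t27.4 tcp [ 0.5718 -0.0689  0.1826] rpy [ 3.1405 -0.0115 -0.0943] F [ 1.6 -0.2  0. ] gw 0.0614 gf 0.0
wz total -0.004 then dx -0.1041 dy 0.0908 dz 0.0326 | before-turn dx -0.1037 dy 0.0912
```

View pics/home.png

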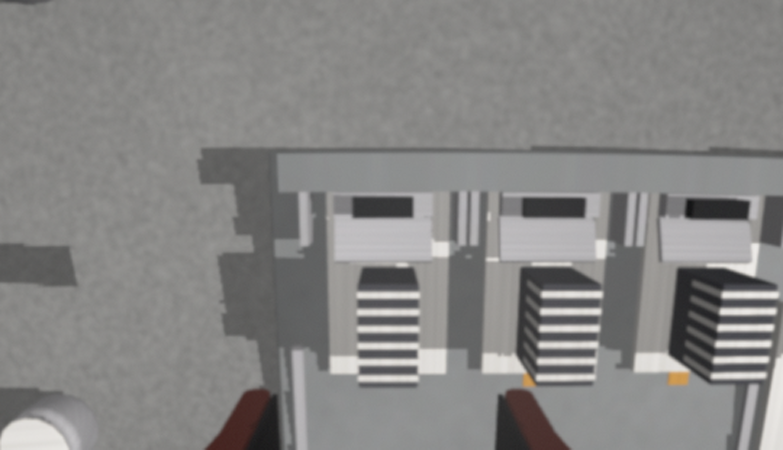

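All three modules are home: plate rear edges line up at rows 374, 374 and 371, each centred under its jaw, with the rail still pulled back. Next I'll grip the rail post.

```bash
python3 - <<'E'
from h import *
plan(.4592,-.1432,.036,-.090)
E
```

```text
t27.4 tcp [ 0.5702 -0.0688  0.1795] rpy [ 3.1403 -0.0075 -0.094 ] F [-0.  -1.2 -0.1] gw 0.0619 gf 0.0
wz total -0.004 then dx -0.1038 dy 0.0841 dz 0.1435 | before-turn dx -0.1035 dy 0.0845
```

>>> servo_tool(
  targets=[
    [-0.03,0.028,0,0,0,-0.004,0.3],
    [-0.035,0.028,0,0,0,0,0.3],
    [-0.035,0.028,0,0,0,0,0.3],
    [-0.004,0,0.02,0,0,0,0.3],
    [0,0,0.04,0,0,0,0.3],
    [0,0,0.04,0,0,0,0.3],
    [0,0,0.03,0,0,0,0.3],
    [0,0,0.013,0,0,0,0.3],
    [0,0,0,0,0,0,0.3],
  ],
  squeeze=15,
)

```text
time: 28.17
tcp_pos: [0.4634, -0.1396, 0.0317]
orientation: [3.14, -0.002, -0.089]
wrist_force: [1.2, 0.0, 0.5]
grip_width: 0.0616
grip_force: 0.0
```

>>> servo_tool(
  targets=[
    [0,0,0,0,0,0,1],
    [0,0,0,0,0,0,1],
    [0,0,0,0,0,0,1],
    [0,0,0,0,0,0,1],
    [0,0,0,0,0,0,1],
    [0,0,0,0,0,0,1],
    [0,0,0,0,0,0,1],
    [0,0,0,0,0,0,1],
  ],
)

```text
time: 28.83
tcp_pos: [0.4607, -0.1422, 0.0321]
orientation: [3.137, 0.001, -0.092]
wrist_force: [1.0, -8.6, -3.4]
grip_width: 0.0242
grip_force: 15.0
```

>>> servo_tool(
  targets=[
    [0,0.001,0,0,0,0,1],
    [0.005,0,0,0,0,0,1],
    [0.005,0,0,0,0,0,1],
    [0.005,0,0,0,0,0,1],
    [0.005,0,0,0,0,0,1],
    [0.005,0,0,0,0,0,1],
    [0.005,0,0,0,0,0,1],
    [0.005,0,0,0,0,0,1],
    [0.005,0,0,0,0,0,1],
    [0.005,0,0,0,0,0,1],
    [0,0,0,0,0,0,1],
  ],
  squeeze=25,
)

```text
time: 29.75
tcp_pos: [0.5059, -0.1463, 0.0321]
orientation: [3.138, 0.001, -0.091]
wrist_force: [-0.4, -5.6, -1.4]
grip_width: 0.0242
grip_force: 25.0
```

>>> servo_tool(
  targets=[
    [0.003,0,0,0,0,0,1],
    [0.003,0,0,0,0,0,1],
    [0,0,0,0,0,0,1],
  ],
)

```text
time: 30.0
tcp_pos: [0.5114, -0.1468, 0.0321]
orientation: [3.138, 0.002, -0.091]
wrist_force: [-1.1, -6.0, -0.2]
grip_width: 0.0241
grip_force: 25.0
```

>>> servo_tool(
  targets=[
    [0.002,0,0,0,0,0,1],
    [0.002,0,0,0,0,0,1],
    [0.002,0,0,0,0,0,1],
    [0.002,0,0,0,0,0,1],
    [0,0,0,0,0,0,1],
  ],
)

```text
time: 30.42
tcp_pos: [0.5148, -0.1471, 0.032]
orientation: [3.139, 0.011, -0.092]
wrist_force: [-13.4, -3.9, 14.8]
grip_width: 0.0242
grip_force: 25.0
```

>>> servo_tool(
  targets=[
    [0,0,0,0,0,0,0.3],
    [0,0,0,0,0,0,0.3],
    [0,0,0,0,0,0,0.3],
    [0,0,0,0,0,0,0.3],
    [0,0,-0.02,0,0,0,0.3],
    [0,0,-0.04,0,0,0,0.3],
    [0,0,-0.04,0,0,0,0.3],
    [0,0,-0.02,0,0,0,0.3],
    [0,0,0,0,0,0,0.3],
  ],
)

```text
time: 31.17
tcp_pos: [0.5235, -0.1461, 0.1573]
orientation: [3.139, -0.008, -0.09]
wrist_force: [0.6, 1.0, -0.3]
grip_width: 0.0611
grip_force: 0.0
```

```bash
python3 - <<'E'
from h import *
print(np.round(get_obs()['joints'],3))
plan(.5295,-.3155,.15,-.09)
E
```

```text
[ 1.530e-01  3.330e-01  4.000e-03  1.943e+00  1.000e-03  8.570e-01
 -1.504e+00]
t31.2 tcp [ 0.5235 -0.1461  0.1573] rpy [ 3.1392 -0.0084 -0.0896] F [ 0.6  1.  -0.3] gw 0.0611 gf 0.0
wz total 0.000 then dx 0.0212 dy 0.1682 dz 0.0073 | before-turn dx 0.0211 dy 0.1682
```

>>> servo_tool(
  targets=[
    [0.0035,0.028,-0.01,0,0,0,0.3],
    [0.0035,0.028,-0.01,0,0,0,0.3],
    [0.0035,0.028,-0.01,0,0,0,0.3],
    [0.0035,0.028,-0.01,0,0,0,0.3],
    [0.0035,0.028,0,0,0,0,0.3],
    [0.0035,0.028,0,0,0,0,0.3],
    [0,0,0,0,0,0,0.3],
    [0,0,0,0,0,0,0.3],
    [0,0,0,0,0,0,0.3],
  ],
)

```text
time: 31.92
tcp_pos: [0.5258, -0.3137, 0.1914]
orientation: [3.141, 0.002, -0.089]
wrist_force: [0.4, 0.3, -0.3]
grip_width: 0.0619
grip_force: 0.0
```

```bash
python3 - <<'E'
from h import *
plan(.5295,-.3155,.041,-.09)
f=grab_frame('wrist');print(proj(f,[[.5295,-.3155,.064]]))
crop(f['img'],160,80,420,275,3,'knob')
E
```

```text
t31.9 tcp [ 0.5258 -0.3137  0.1914] rpy [ 3.1409e+00  2.4000e-03 -8.9100e-02] F [ 0.4  0.3 -0.3] gw 0.0619 gf 0.0
wz total 0.001 then dx 0.0039 dy 0.0015 dz 0.1504 | before-turn dx 0.0039 dy 0.0015
[[330.76047268 223.08024072]]
```

View pics/knob.png

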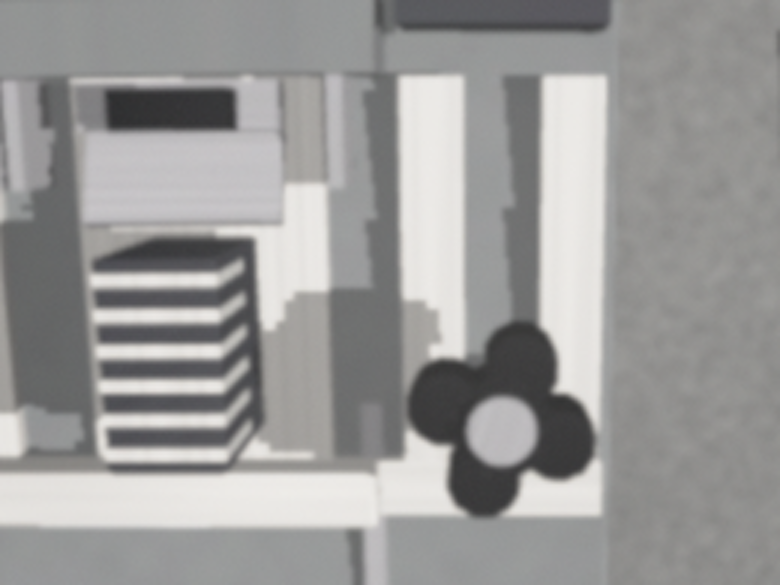

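The rail is up against the plates. The knob's lobes are at (521,358), (560,437), (485,480) and (445,402) in the crop, so its centre is near (503,419). The lobes are turned about 0.29 rad clockwise in the image. I'll turn the tool so the fingers enter the hollows.

```bash
python3 - <<'E'
from h import *
f=grab_frame('wrist');k=w(f,(160+503/3,80+419/3),.062);print(k,w(f,(160+502/3,80+431/3),.07))
plan(k[0],k[1],.04,-.089); print(np.round(get_obs()['joints'],3))
E
```

```text
[ 0.53172951 -0.31342065  0.062     ] [ 0.53086463 -0.3130955   0.07      ]
t32.0 tcp [ 0.5261 -0.313   0.1919] rpy [ 3.1408e+00  1.8000e-03 -8.7500e-02] F [ 0.6 -0.2  0. ] gw 0.0617 gf 0.0
wz total 0.002 then dx 0.0056 dy -0.0001 dz 0.1519 | before-turn dx 0.0056 dy -0.0000
[ 0.383  0.404  0.067  1.747 -0.03   0.993 -1.197]
```

>>> servo_tool(
  targets=[
    [0,0,0,0,0,-0.1215,0.3],
    [0,0,0,0,0,-0.1215,0.3],
    [0,0,0,0,0,-0.1215,0.3],
    [0,0,0,0,0,-0.1215,0.3],
    [0,0,0,0,0,-0.1215,0.3],
    [0,0,0,0,0,-0.1215,0.3],
    [0,0,0,0,0,-0.1215,0.3],
    [0,0,0,0,0,-0.1215,0.3],
    [0,0,0,0,0,-0.1215,0.3],
    [0,0,0,0,0,-0.1215,0.3],
    [0,0,0,0,0,-0.1215,0.3],
    [0,0,0,0,0,-0.1215,0.3],
  ],
)

```text
time: 33.02
tcp_pos: [0.5262, -0.3132, 0.1924]
orientation: [-3.141, 0.002, 1.377]
wrist_force: [0.2, -0.6, 0.2]
grip_width: 0.0614
grip_force: 0.0
```

>>> servo_tool(
  targets=[
    [0,0,0,0,0,-0.1215,0.3],
    [0,0,0,0,0,-0.1215,0.3],
    [0,0,0,0,0,-0.1215,0.3],
    [0,0,0,0,0,-0.1215,0.3],
    [0,0,0,0,0,-0.1215,0.3],
    [0,0,0,0,0,0,0.3],
    [0,0,0,0,0,0,0.3],
    [0,0,0,0,0,0,0.3],
  ],
)

```text
time: 33.68
tcp_pos: [0.526, -0.3141, 0.1925]
orientation: [-3.14, 0.001, 1.973]
wrist_force: [-0.4, -0.6, 0.5]
grip_width: 0.0615
grip_force: 0.0
```

```bash
python3 - <<'E'
from h import *
plan(.5310,-.314,.04,1.976);print(np.round(get_obs()['joints'],3))
E
```

```text
t33.7 tcp [ 0.526  -0.3141  0.1925] rpy [-3.1399e+00  1.1000e-03  1.9734e+00] F [-0.4 -0.6  0.5] gw 0.0615 gf 0.0
wz total -0.003 then dx -0.0019 dy 0.0046 dz 0.1525 | before-turn dx -0.0018 dy 0.0046
[ 0.707  0.43  -0.358  1.722  0.174  1.022  0.69 ]
```

>>> servo_tool(
  targets=[
    [-0.002,0.0045,0.03,0,0,0,0.3],
    [0,0,0.04,0,0,0,0.3],
    [0,0,0.04,0,0,0,0.3],
    [0,0,0.025,0,0,0,0.3],
    [0,0,0.012,0,0,0,0.3],
    [0,0,0.005,0,0,0,0.3],
    [0,0,0,0,0,0,0.3],
    [0,0,0,0,0,0,0.5],
    [0,0,0,0,0,0,0.6],
    [0,0,0,0,0,0,0.6],
  ],
  squeeze=20,
)

```text
time: 34.52
tcp_pos: [0.5317, -0.3157, 0.0423]
orientation: [3.141, 0.004, 1.975]
wrist_force: [-0.0, -0.9, 0.6]
grip_width: 0.0445
grip_force: 0.0
```

>>> servo_tool(
  targets=[
    [0,0,0,0,0,0,0.8],
    [0,0,0,0,0,0,0.8],
    [0,0,0,0,0,0,0.8],
    [0,0,0,0,0,0,0.8],
    [0,0,0,0,0,0,0.8],
  ],
)

```text
time: 34.93
tcp_pos: [0.5298, -0.3166, 0.0417]
orientation: [-3.138, 0.003, 1.974]
wrist_force: [-4.3, -1.4, 5.2]
grip_width: 0.0373
grip_force: 20.0
```

>>> servo_tool(
  targets=[
    [0,-0.001,0,0,0,0,0.8],
    [0,0,0,0,0,-0.08,0.8],
    [0,0,0,0,0,-0.08,0.8],
    [0,0,0,0,0,-0.08,0.8],
    [0,0,0,0,0,-0.08,0.8],
    [0,0,0,0,0,-0.08,0.8],
    [0,0,0,0,0,-0.08,0.8],
    [0,0,0,0,0,-0.08,0.8],
    [0,0,0,0,0,-0.08,0.8],
    [0,0,0,0,0,-0.08,0.8],
    [0,0,0,0,0,-0.08,0.8],
    [0,0,0,0,0,0,0.8],
  ],
  squeeze=25,
)

```text
time: 35.93
tcp_pos: [0.5313, -0.3152, 0.0417]
orientation: [-3.141, 0.003, 2.779]
wrist_force: [1.8, 2.3, 5.6]
grip_width: 0.0374
grip_force: 25.0
```

```bash
python3 - <<'E'
from h import *
plan(.5310,-.314,.04,1.976);o=get_obs();print(np.round(o['joints'],3),o['wrist_torque'])
E
```

```text
t35.9 tcp [ 0.5313 -0.3152  0.0417] rpy [-3.1406e+00  2.6000e-03  2.7789e+00] F [1.8 2.3 5.6] gw 0.0374 gf 25.0
wz total 0.803 then dx 0.0012 dy 0.0002 dz 0.0017 | before-turn dx 0.0007 dy 0.0010
[ 0.806  0.653 -0.508  1.804  0.429  0.793  1.289] [ 0.4508524  -0.3753422   0.05552296]
```

>>> servo_tool(
  targets=[
    [0,0,0,0,0,-0.05,0.8],
    [0,0,0,0,0,-0.05,0.8],
    [0,0,0,0,0,-0.05,0.8],
    [0,0,0,0,0,-0.05,0.8],
    [0,0,0,0,0,-0.03,0.8],
    [0,0,0,0,0,-0.03,0.8],
    [0,0,0,0,0,0,0.8],
    [0,0,0,0,0,0,0.8],
  ],
)

```text
time: 36.6
tcp_pos: [0.5314, -0.3146, 0.0417]
orientation: [-3.141, 0.002, 3.033]
wrist_force: [2.0, 3.6, 6.1]
grip_width: 0.0376
grip_force: 25.1
```

```bash
python3 - <<'E'
from h import *
o=get_obs();print(np.round(o['joints'],3),o['wrist_torque'],o['orientation'],o['wrist_force'])
E
```

```text
[ 0.848  0.667 -0.568  1.801  0.478  0.811  1.504] [ 0.64608058 -0.51751346 -0.23299917] [-3.14060392e+00  2.17388826e-03  3.03321755e+00] [1.97728339 3.64081306 6.05960253]
```

>>> servo_tool(
  targets=[
    [0,0,0,0,0,-0.03,0.8],
    [0,0,0,0,0,0,0.8],
    [0,0,0,0,0,0,0.8],
  ],
)

```text
time: 36.85
tcp_pos: [0.5317, -0.3148, 0.0417]
orientation: [-3.141, 0.003, 3.063]
wrist_force: [2.7, 3.6, 5.5]
grip_width: 0.0372
grip_force: 26.3
```

```bash
python3 - <<'E'
from h import *
o=get_obs();print(o['wrist_torque'],o['orientation'])
E
```

```text
[ 0.87483975 -0.91467072 -0.68519285] [-3.14056124e+00  2.67824124e-03  3.06286757e+00]
```

The knob is at its anticlockwise stop: the torque jumped to -0.69 N m. Now I'll wind clockwise by about 3.35 rad.

>>> servo_tool(
  targets=[
    [0,0,0,0,0,0.1,0.8],
    [0,0,0,0,0,0.1,0.8],
    [0,0,0,0,0,0.1,0.8],
    [0,0,0,0,0,0.1,0.8],
    [0,0,0,0,0,0.1,0.8],
    [0,0,0,0,0,0.1,0.8],
    [0,0,0,0,0,0.1,0.8],
    [0,0,0,0,0,0.1,0.8],
    [0,0,0,0,0,0.1,0.8],
    [0,0,0,0,0,0.1,0.8],
    [0,0,0,0,0,0.1,0.8],
    [0,0,0,0,0,0.1,0.8],
  ],
)

```text
time: 37.85
tcp_pos: [0.5294, -0.317, 0.0416]
orientation: [-3.139, 0.003, 1.858]
wrist_force: [-1.8, -0.2, 8.7]
grip_width: 0.0377
grip_force: 25.5
```

>>> servo_tool(
  targets=[
    [0,0,0,0,0,0.1,0.8],
    [0,0,0,0,0,0.1,0.8],
    [0,0,0,0,0,0.1,0.8],
    [0,0,0,0,0,0.1,0.8],
    [0,0,0,0,0,0.1,0.8],
    [0,0,0,0,0,0.1,0.8],
    [0,0,0,0,0,0.1,0.8],
    [0,0,0,0,0,0.1,0.8],
    [0,0,0,0,0,0.1,0.8],
    [0,0,0,0,0,0.1,0.8],
    [0,0,0,0,0,0.1,0.8],
    [0,0,0,0,0,0,0.8],
  ],
)

```text
time: 38.85
tcp_pos: [0.5265, -0.3159, 0.0415]
orientation: [-3.138, 0.006, 0.757]
wrist_force: [-8.8, 4.1, 16.8]
grip_width: 0.0368
grip_force: 25.6
```

```bash
python3 - <<'E'
from h import *
o=get_obs();print(o['wrist_torque'],o['orientation'],np.round(o['joints'],3))
E
```

```text
[ 0.60911555  2.10385682 -0.06220672] [-3.13812433  0.00578127  0.75746698] [ 4.380e-01  5.960e-01 -1.000e-03  1.834e+00  8.000e-03  7.160e-01
 -3.830e-01]
```

>>> servo_tool(
  targets=[
    [-0.001,-0.002,-0.001,0,0,0,0.8],
    [0,0,0,0,0,0.1,0.8],
    [0,0,0,0,0,0.1,0.8],
    [0,0,0,0,0,0.1,0.8],
    [0,0,0,0,0,0.1,0.8],
    [0,0,0,0,0,0.1,0.8],
    [0,0,0,0,0,0.1,0.8],
    [0,0,0,0,0,0.1,0.8],
    [0,0,0,0,0,0.1,0.8],
    [0,0,0,0,0,0,0.8],
  ],
)

```text
time: 39.68
tcp_pos: [0.5259, -0.3137, 0.0416]
orientation: [-3.142, 0.005, -0.041]
wrist_force: [-4.6, 3.6, 9.0]
grip_width: 0.0373
grip_force: 25.6
```

```bash
python3 - <<'E'
from h import *
o=get_obs();print(o['wrist_torque'],o['orientation'],np.round(o['joints'],3))
E
```

```text
[ 0.99767228  0.95687843 -0.1000854 ] [-3.14157615  0.00463448 -0.04092203] [ 0.283  0.603  0.205  1.851 -0.175  0.71  -1.025]
```

>>> servo_tool(
  targets=[
    [0,0,0,0,0,0.06,0.8],
    [0,0,0,0,0,0.06,0.8],
    [0,0,0,0,0,0.05,0.8],
    [0,0,0,0,0,0.04,0.8],
    [0,0,0,0,0,0.03,0.8],
    [0,0,0,0,0,0,0.8],
    [0,0,0,0,0,0,0.8],
  ],
)

```text
time: 40.27
tcp_pos: [0.526, -0.3131, 0.0416]
orientation: [-3.142, 0.005, -0.276]
wrist_force: [-3.5, 5.0, 8.2]
grip_width: 0.0374
grip_force: 25.6
```

```bash
python3 - <<'E'
from h import *
o=get_obs();print(o['wrist_torque'],o['orientation'])
E
```

```text
[ 1.35546294  0.92810499 -0.01636329] [-3.14152653  0.00453967 -0.2756824 ]
```

>>> servo_tool(
  targets=[
    [0,0,0,0,0,0.03,0.8],
    [0,0,0,0,0,0.03,0.8],
    [0,0,0,0,0,0.03,0.8],
    [0,0,0,0,0,0,0.8],
    [0,0,0,0,0,0,0.8],
  ],
)

```text
time: 40.68
tcp_pos: [0.5264, -0.3135, 0.0416]
orientation: [3.14, 0.004, -0.364]
wrist_force: [-3.5, 3.9, 7.8]
grip_width: 0.0372
grip_force: 26.1
```

```bash
python3 - <<'E'
from h import *
o=get_obs();print(o['wrist_torque'],o['orientation'])
E
```

```text
[0.94815942 0.67444464 0.42676331] [ 3.14041598  0.00356134 -0.36422797]
```

The knob is snug: torque is +0.43 N m after 3.4 rad of turn. I'll release and retreat.

>>> servo_tool(
  targets=[
    [0,0,0,0,0,-0.01,0.8],
    [0,0,0,0,0,0,0.2],
    [0,0,0,0,0,0,0.2],
    [0,0,0,0,0,0,0.2],
    [0,0,0,0,0,0,0.2],
    [0,0,-0.02,0,0,0,0.2],
    [0,0,-0.04,0,0,0,0.2],
    [0,0,-0.04,0,0,0,0.2],
    [0,0,-0.04,0,0,0,0.2],
    [0,0,0,0,0,0,0.2],
    [0,0,0,0,0,0,0.2],
  ],
)

```text
time: 41.6
tcp_pos: [0.5291, -0.3156, 0.1841]
orientation: [3.139, -0.005, -0.355]
wrist_force: [0.3, 0.3, -0.7]
grip_width: 0.0701
grip_force: 0.0
```

>>> servo_tool(
  targets=[
    [-0.01,0.03,-0.01,0,0,0,0.2],
    [-0.01,0.03,-0.01,0,0,0,0.2],
    [-0.01,0.03,-0.01,0,0,0,0.2],
    [-0.01,0.03,-0.01,0,0,0,0.2],
    [-0.01,0.03,-0.01,0,0,0,0.2],
    [-0.01,0.03,-0.01,0,0,0,0.2],
    [-0.01,0.03,0,0,0,0,0.2],
    [-0.01,0.03,0,0,0,0,0.2],
    [0,0,0,0,0,0,0.2],
    [0,0,0,0,0,0,0.2],
  ],
)

```text
time: 42.43
tcp_pos: [0.3668, -0.5128, 0.2402]
orientation: [3.14, 0.004, -0.359]
wrist_force: [0.9, 1.5, 0.5]
grip_width: 0.0701
grip_force: 0.0
```

```bash
python3 - <<'E'
from h import *
f=grab_frame('top');img=f['img']
# profile along each clip's centre line +/-25 mm (bare plate side strips) : brightness vs distance from the stop
th=-.088;x=np.array([np.cos(th),np.sin(th)]);y=np.array([-x[1],x[0]])
g=img.mean(2)
for yy in(-.0173,-.1023,-.1873):
    for s in(.024,-.024):
        P=np.array([np.r_[(.6261-d)*x+(yy-.004+s)*y,.018] for d in np.arange(.07,.15,.003)])
        p=proj(f,P).round().astype(int);print(yy,s,[int(g[b,a]) for a,b in p])
h=cv2.cvtColor(img,cv2.COLOR_RGB2GRAY)
m=(h<45).astype(np.uint8);m[:205]=0;m[305:]=0;m[:,:320]=0;m[:,455:]=0
n,_,st,c=cv2.connectedComponentsWithStats(m)
for i in range(1,n):
    if st[i,4]>20:print('dark blob',c[i].round(1),st[i,4])
print(get_obs()['tcp_pos'],get_obs()['time'])
E
```

```text
-0.0173 0.024 [130, 130, 130, 129, 191, 192, 214, 214, 202, 200, 199, 216, 96, 117, 119, 118, 118, 120, 121, 121, 81, 80, 80, 80, 81, 80, 80]
-0.0173 -0.024 [130, 131, 131, 194, 196, 134, 130, 134, 132, 133, 133, 207, 100, 110, 119, 119, 118, 119, 119, 120, 120, 84, 79, 79, 80, 79, 79]
-0.1023 0.024 [130, 129, 129, 128, 128, 190, 193, 164, 133, 133, 133, 119, 100, 119, 120, 119, 119, 118, 118, 118, 120, 120, 120, 121, 122, 82, 82]
-0.1023 -0.024 [130, 129, 130, 194, 196, 195, 191, 189, 189, 190, 191, 202, 89, 120, 122, 122, 121, 122, 122, 124, 124, 124, 121, 122, 123, 121, 122]
-0.1873 0.024 [129, 129, 129, 128, 192, 193, 193, 201, 193, 193, 193, 171, 93, 119, 121, 122, 124, 124, 124, 123, 121, 121, 122, 124, 124, 124, 124]
-0.1873 -0.024 [130, 130, 130, 130, 130, 130, 188, 200, 203, 202, 201, 214, 99, 122, 123, 123, 123, 123, 124, 123, 124, 124, 123, 124, 124, 125, 124]
dark blob [352.3 221.4] 38
dark blob [379.6 225.4] 38
dark blob [432.5 227.1] 36
dark blob [407.  229.3] 36
dark blob [349.8 246.4] 25
dark blob [376.5 253.7] 86
dark blob [404.5 253.8] 30
dark blob [431.3 255. ] 92
[ 0.36864746 -0.5113574   0.24015013] 42.4833
```

```bash
python3 -c "
from bench import *
print(hand_in())"
```

```text
the job is handed in; nothing more can be done
None
```

The job is handed in: all three modules are home in their clips, the keeper rail is up against them, and the knob was turned back to its stop and then wound clockwise until snug. The hand-in returned no verdict.

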